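# Hang the job-card carrier on the rail and slide it up to the collar

## Task

Take the yellow card carrier out of its slotted stand and hook it over the rail on the green stretch, then slide it along the rail, keeping it hooked, until it meets the sprung buffer pin of the red collar, and leave it hanging there with its side resting against the pin. The collar is only lightly clamped: feel for the pin gently and do not shove the collar along. Leave the blue carrier, the stapler and the tape roll where they are.

Things in the scene. Friction and masses are not known exactly. Their poses are not given: they have to be found in the camera images.
- carrier: Yellow plastic card carrier, 160 g, a hanger 60 mm wide (y). Origin: mid underside of its 5 mm thick bridge (what rests on the rail); z up, x to the back. Front plate x -12 to -7, z -110 to 5 mm, a white card on it. Hook mouth 14 mm wide (x -7 to 7), open downward. Starts upright, leaning a few degrees, its foot in the stand's slot: lift straight up 40 mm or more to free it.
- carrier_grip (a point): Grasp point on the yellow carrier's grip tab, at (-39, 0, 44) mm in the carrier's frame, same axes. The tab is a bar 14 mm wide in y, 10 mm thick, 75 mm long, rising forward (-x) at 35 degrees from vertical, from (-10, 0, 3) to (-53, 0, 64). Pinch across its width, tool tilted 30 to 40 degrees along the tab: an upright gripper would strike the board over the rail.
- carrier_lip (a point): Foot of the yellow carrier's rear lip, which goes down behind the rail: at (11.5, 0, -23) mm in the carrier's frame; the lip is 5 mm thick, x 7 to 12, flared out at its foot.
- stand: Fixed grey slotted block on a black foot 90x100 mm, 44 mm high; origin under its centre, slot along its y, 8 mm wide (x -4 to 4), 66 mm long, floor at z 8 mm.
- rail_top (a point): Middle of the top edge of the fixed rail, 190 mm above the table: a flat aluminium bar on edge along this frame's y (+y runs away from the robot; the front, -x, faces the robot's left), 10 mm thick in x, 40 mm high, free between end brackets at y +-188 mm.
- green_mid (a point): Middle of the green painted stretch of the rail, on its top edge; the stretch is 100 mm long (50 to either side along y), near the rail's far end from the robot. Axes as rail_top.
- board (a point): Middle of the lower edge of the grey board along the front of the shelf over the rail: 60 mm above and 14 mm in front of (-x) the rail's top middle. The board is 6 mm thick, 70 mm high, 440 mm long; the shelf behind it covers the rail.
- collar: Red clamp collar on the rail between green stretch and blue carrier, 18 mm along y, z -45 to 11 mm; origin on the rail's middle line at its top edge, axes as rail_top. It slips when pushed with over 7 N. From its front part a pin with a black head (13 mm) sticks out 6 to 36 mm to +y, unknown how far: feel for it. The head gives 3 mm at 0.3 N, then is solid, and meets the carrier's plate.
- blue_carrier: A blue carrier of the same shape and frame, already hanging on the rail near the rail's near end, beyond the collar. Loose; to be left alone.
- stapler: Red and black stapler, 32x138x48 mm, loose on the table; origin under its centre. To be left alone.
- tape_roll: Roll of clear (tan) tape lying flat, 104x107x48 mm, loose on the table; origin under its centre. To be left alone.

How it is judged:
On the way, in this order (a step that is already met when the one before it is completed fails the run):
1. the yellow carrier is hooked over the rail and down on it, its middle on the green stretch (x of carrier in the frame of rail_top between -0.007 and 0.007 m and z of carrier in the frame of rail_top between -0.004 and 0.006 m and angle between carrier's own z axis and vertical below 0.2 rad and angle between the y axis of carrier and the y axis of rail_top, either way round below 0.12 rad and y of carrier in the frame of rail_top between 0.068 and 0.172 m), for 0.15 s.
2. still hooked, it is sliding along the rail between the green stretch and the buffer (x of carrier in the frame of rail_top between -0.007 and 0.007 m and z of carrier in the frame of rail_top between -0.004 and 0.012 m and angle between carrier's own z axis and vertical below 0.2 rad and angle between the y axis of carrier and the y axis of rail_top, either way round below 0.12 rad and y of carrier in the frame of rail_top between 0.044 and 0.064 m), for 0.05 s.
3. still hooked, it touches the collar's buffer pin (x of carrier in the frame of rail_top between -0.007 and 0.007 m and z of carrier in the frame of rail_top between -0.004 and 0.012 m and angle between carrier's own z axis and vertical below 0.2 rad and angle between the y axis of carrier and the y axis of rail_top, either way round below 0.12 rad and y of carrier in the frame of collar below 0.082 m and contact force between carrier and collar above 0.05 N), for 0.1 s.
At the end, for the whole second after the job is handed in: The yellow carrier hangs on the rail (bridge within 5 mm of the rail's top edge and 7 mm of its middle line, less than 0.2 rad off upright, 0.12 rad off the rail's direction), at rest, its side resting against the collar's sprung buffer pin (contact above 0.05 N) (x of carrier in the frame of rail_top between -0.007 and 0.007 m and z of carrier in the frame of rail_top between -0.004 and 0.005 m and angle between carrier's own z axis and vertical below 0.2 rad and angle between the y axis of carrier and the y axis of rail_top, either way round below 0.12 rad and y of carrier in the frame of collar between 0.035 and 0.082 m and contact force between carrier and collar above 0.05 N and linear speed of carrier below 0.02 m/s); the robot touches nothing.
It fails at once if the collar is shoved more than 4 mm along the rail (distance of collar from where it was at the start of the episode above 0.004 m).
It fails at once if the blue carrier is moved more than 20 mm (distance of blue_carrier from where it was at the start of the episode above 0.02 m).
It fails at once if the stapler is moved more than 20 mm (distance of stapler from where it was at the start of the episode above 0.02 m).
It fails at once if the tape roll is moved more than 20 mm (distance of tape_roll from where it was at the start of the episode above 0.02 m).
It also fails if it takes over 54 s, if anything falls off the work surface, if the arm or the gripper's body presses on something with over 40 N, if the wrist force passes 120 N, or if a joint passes its speed limit or range.

## Robot

A 7-joint arm with a two-finger parallel gripper is mounted at the origin on a cart in front of the work surface, level with it; the furniture and walls round the work are solid. World frame = base frame: x ahead of the robot, y to its left, z up, the work surface at z = 0. Lengths are in m, angles in rad, forces in N, time in s.
With the tool pointing down it reaches from about 0.425 to 1.025 m from the base axis. Payload 9.4 kg.
Tool frame: the origin (TCP) lies midway between the tips of the shut fingers; the grasp point (between the pads) lies 19 mm behind it; z points along the fingers, y is the line along which they close (so a half turn about z gives the same grasp; the last joint's range is limited). The gripper opens to 93 mm and grips with 3 to 60 N. Pads are 15 mm wide; open, the fingers measure 128 mm over their backs; the gripper's body (75 mm by 188 mm) begins 65 mm behind the grasp point.
Start: joints at [1.039, 0.599, -0.003, 1.599, 0.002, 0.943, -0.08], TCP at [0.318, -0.651, 0.219] pointing down, gripper open.
Joint ranges: [-2.57, 2.57], [-0.35, 1.97], [-1.29, 1.29], [0.11, 2.56], [-1.05, 4.19], [0.11, 1.86], [-2.63, 2.63]. Speed limits (rad/s): [2.22, 2.22, 3.01, 3.01, 3.14, 3.14, 3.14].

## Interface

Orientations are given as a rotation vector (axis times angle).
In Python, from workcell import arm gives the robot as it stands.
- The arm moves only by the shell command python3 -m inch 'ROWS' [FORCE]. ROWS is JSON, a list of rows, each a list of 7 numbers: the turn, a rotation vector about the tool's x, y, z in rad, then the shift along the tool's x, y, z in cm, then the gripper command: -1 is shut, 1 is fully open, values between are in proportion. A call has 1 to 10 rows; each row shifts and turns the commanded pose from where the row before left it, along the tool's axes as they then stand; what a row does not reach is not made up. A row lasts 1/10 s, in which the tool goes at most 50 mm and 8.59 degrees, less where a joint would pass 70% of its speed; a pose out of reach is approached as far as the arm can. A call is refused whole if a number of a shift passes 5 or a number of a turn 0.15, either way. A call with a gripper value outside its range is refused whole. The fingers move at their own pace and stop on an object; FORCE is the grip in N (left out, the last holds). Time passes only in rows, so rows that do not move let the fingers close. It gives the time, the measured TCP pose, the force and the opening at its end, in the units of the state.
- arm.get_obs(): the state, without advancing time (a new reading comes with each control period).
- arm.capture(name): name is "scene" or "top" or "wrist"; returns a dict with "image" (384x512x3 uint8, red, green, blue), "K" (3x3 intrinsics, pixels), "k1" (the pictures are not rectified: a ray, as slopes to the right and down, at radius r is drawn at 1 + k1 r^2 times it, then the intrinsics apply), "cam_to_world" (4x4, takes a point from camera to world coordinates). Camera axes: x right, y down, z forward; pixel columns grow to the right and rows downward; lengths in m; the calibration is good to about 2 mm. A picture is of the moment at which its call begins. There is no depth.
- arm.close_job(): hands the job in, once; it reports no verdict.
The state is a dict: "t": time; "qpos": joint angles; "qvel": joint speeds; "joint_efforts": joint torques, N m; "position": TCP position; "eef_rot": TCP orientation; "contact_force": force on the tool from outside, world axes, zero at the start; "torque": the same for the moment, N m; "opening": opening from 0.0 (shut) to 1.0 (fully open).
Only numpy, scipy, OpenCV 4.12 (cv2) and the standard library are available. Lean on these libraries where they do the work, as an engineer would, in place of code of your own. Each camera call takes 0.05 s, during which the arm holds its last target. There are 200 camera calls.

## Working session

There is one attempt and no reset: what is moved stays moved. The work goes in short steps, Python scripts to look and compute and a shell command to move; the robot and the scene stay as the last step left them, time stands still between calls to the robot, and variables do not carry over. Pictures are saved under pics/ and viewed, on a budget of 10 in all, crops included, one or two more only if the job needs it, and the job is handed in when it is done.

```bash
ls; mkdir -p pics; cat > h.py <<'E'
import numpy as np,cv2,pickle
from scipy.spatial.transform import Rotation as R
from workcell import arm
def snap(cam,name):
    c=arm.capture(cam); cv2.imwrite(f'pics/{name}.png',c['image'][:,:,::-1]); pickle.dump(c,open(f'pics/{name}.pkl','wb')); return c
def load(n): return pickle.load(open(f'pics/{n}.pkl','rb'))
def ray(c,uv):
    K=c['K'];d=np.array([(uv[0]-K[0,2])/K[0,0],(uv[1]-K[1,2])/K[1,1]]);s=d.copy()
    for _ in range(20): s=d/(1+c['k1']*(s@s))
    T=c['cam_to_world'];v=T[:3,:3]@np.array([*s,1]);return T[:3,3],v/np.linalg.norm(v)
def atz(c,uv,z):
    o,v=ray(c,uv);return o+v*(z-o[2])/v[2]
def tri(obs):
    A=np.zeros((3,3));b=np.zeros(3);rs=[ray(c,u) for c,u in obs]
    for o,v in rs: P=np.eye(3)-np.outer(v,v);A+=P;b+=P@o
    p=np.linalg.solve(A,b);return p,[np.linalg.norm(np.cross(p-o,v)) for o,v in rs]
def proj(c,p):
    T=c['cam_to_world'];q=T[:3,:3].T@(np.array(p)-T[:3,3]);s=q[:2]/q[2];s=s*(1+c['k1']*(s@s));return c['K'][:2,:2]@s+c['K'][:2,2]
E
python3 - <<'E'
from h import *
for n in('scene','top','wrist'):
    c=snap(n,n+'0');print(n,c['K'][0,0],c['k1'],c['cam_to_world'].round(3).tolist())
o=arm.get_obs();print(o['t'],o['position'],R.from_rotvec(o['eef_rot']).as_matrix().round(3),o['contact_force'],o['opening'])
a=cv2.imread('pics/scene0.png')
E
```

```text
pics
scene 379.281027251399 -0.12505015343072534 [[-0.727, 0.529, -0.438, 0.968], [0.686, 0.546, -0.481, 0.466], [-0.015, -0.65, -0.76, 0.921], [0.0, 0.0, 0.0, 1.0]]
top 490.5865868102212 -0.20523476465038745 [[-0.021, -0.877, 0.48, -0.138], [-1.0, 0.02, -0.007, -0.022], [-0.003, -0.48, -0.877, 1.389], [0.0, 0.0, 0.0, 1.0]]
wrist 300.9798159472659 -0.04825009846999557 [[0.44, -0.859, -0.262, 0.392], [-0.898, -0.421, -0.127, -0.615], [-0.001, 0.291, -0.957, 0.384], [0.0, 0.0, 0.0, 1.0]]
0.15 [ 0.31829297 -0.65099152  0.21794562] [[ 0.898  0.439 -0.001]
 [ 0.439 -0.898  0.001]
 [-0.    -0.001 -1.   ]] [-0.18269869 -0.62677406  0.25131912] 1.0029260303913579
```

View pics/scene0.png

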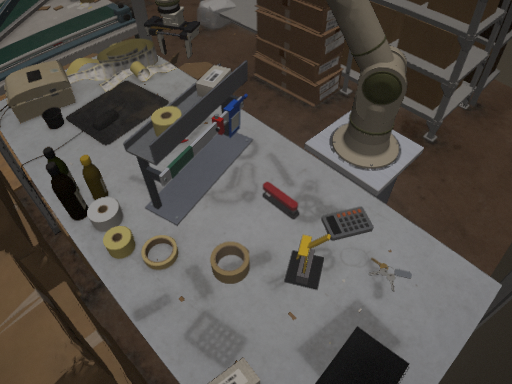

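View pics/top0.png

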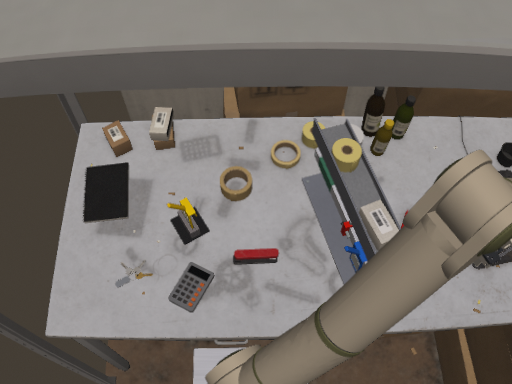

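```bash
python3 - <<'E'
import cv2,numpy as np
s=cv2.imread('pics/scene0.png');t=cv2.imread('pics/top0.png')
def cr(a,x,y,w,h,W,H): 
    return cv2.resize(a[y:y+h,x:x+w],(W,H),interpolation=cv2.INTER_CUBIC)
# tiles 400x300
im=np.vstack([np.hstack([cr(s,135,60,120,90,400,300)*1,cr(t,310,140,80,60,400,300)]),np.hstack([cr(s,275,225,60,67,400,300) if 0 else cr(s,270,225,80,60,400,300),cr(t,155,185,80,60,400,300)])])
im=cv2.convertScaleAbs(im,alpha=1.5,beta=10)
cv2.imwrite('pics/c1.png',im)
E
```

```text
(no output)
```

View pics/c1.png

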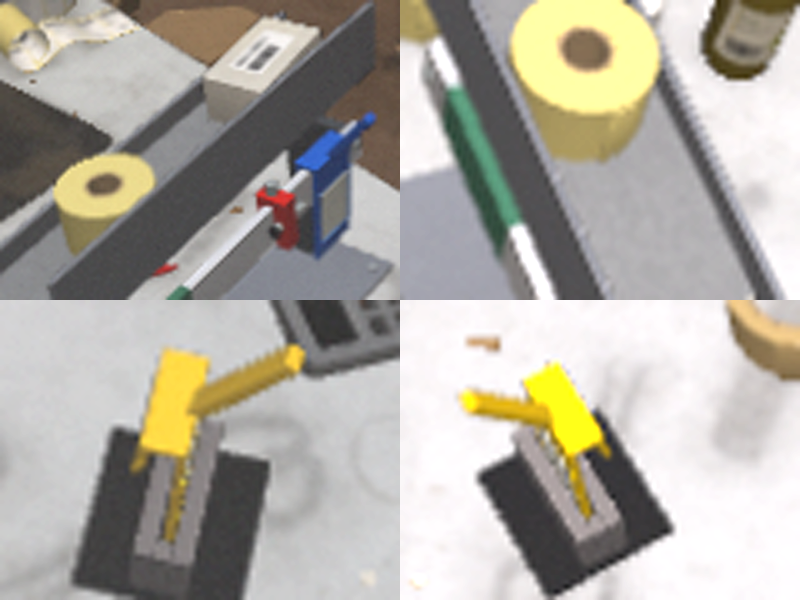

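```bash
python3 - <<'E'
from h import *
s=load('scene0');t=load('top0')
S=lambda X,Y:(s,(270+X/5,225+(Y-300)/5)); T=lambda X,Y:(t,(155+(X-400)/5,185+(Y-300)/5))
P={}
for n,a,b in [('ff',(187,455),(525,375)),('fb',(140,445),(558,362)),('nf',(208,356),(570,455)),('nb',(163,350),(605,440)),('tab',(298,357),(468,403)),
  ('stA',(75,585),(480,478)),('stB',(270,460),(672,530)),('stC',(270,460),(552,595))]:
    p,e=tri([S(*a),T(*b)]);print(n,p.round(4),np.round(e,4))
# foot corners z=0 from each
for n,p in [('s',(113,428)),('s',(75,585)),('s',(270,460))]: print(n,atz(s,S(*p)[1],0).round(3))
for p in [(480,478),(605,410),(672,530),(552,595)]: print('t',atz(t,T(*p)[1],0).round(3))
S2=lambda X,Y:(135+X*.3,60+Y*.3);T2=lambda X,Y:(310+(X-400)/5,140+Y/5)
for n,p in [('rail far',(435,50)),('green far',(455,92)),('green near',(512,225)),('rail',(540,295))]: print(n,atz(t,T2(*p),.19).round(3))
for n,p in [('green near',(180,292)),('collar',(290,190)),('railnear',(372,120)),('collar top',(275,190))]: print(n,atz(s,S2(*p),.19).round(3))
E
```

```text
ff [0.5583 0.2002 0.1235] [0.0019 0.0019]
fb [0.5687 0.1805 0.1207] [0.0009 0.0009]
nf [0.5062 0.1699 0.1218] [0.0005 0.0005]
nb [0.5176 0.1503 0.118 ] [0.0004 0.0004]
tab [0.5103 0.221  0.1802] [0.001 0.001]
stA [ 0.5767  0.2096 -0.0024] [0.0419 0.0419]
stB [0.488  0.1597 0.0193] [0.0438 0.0438]
stC [0.4676 0.1957 0.0065] [0.0021 0.0021]
s [0.511 0.12  0.   ]
s [0.597 0.173 0.   ]
s [0.463 0.196 0.   ]
t [0.553 0.245 0.   ]
t [0.6   0.167 0.   ]
t [0.514 0.121 0.   ]
t [0.471 0.195 0.   ]
rail far [ 0.683 -0.21   0.19 ]
green far [ 0.653 -0.219  0.19 ]
green near [ 0.562 -0.244  0.19 ]
rail [ 0.516 -0.256  0.19 ]
green near [ 0.568 -0.243  0.19 ]
collar [ 0.412 -0.282  0.19 ]
railnear [ 0.284 -0.31   0.19 ]
collar top [ 0.422 -0.292  0.19 ]
```

```bash
cat >> h.py <<'E'
def frame(yaw,tilt):  # carrier/rail yaw deg (direction of y axis), tilt deg -> tool R
    a=np.radians(yaw);cy=np.array([np.cos(a),np.sin(a),0]);cx=np.array([np.sin(a),-np.cos(a),0]);b=np.radians(tilt)
    z=np.sin(b)*cx-np.cos(b)*np.array([0,0,1]);return np.c_[np.cross(cy,z),cy,z],cx,cy
def go(p,yaw,tilt):
    o=arm.get_obs();Rc=R.from_rotvec(o['eef_rot']);Rt=R.from_matrix(frame(yaw,tilt)[0])
    print('t',o['t'],'pos',np.round(o['position'],4),'F',np.round(o['contact_force'],2),'op',round(o['opening'],3))
    print('turn',(Rc.inv()*Rt).as_rotvec().round(4),'shift_cm now-axes',(Rc.inv().apply(np.array(p)-o['position'])*100).round(2),'target-axes',(Rt.inv().apply(np.array(p)-o['position'])*100).round(2))
E
python3 -m inch '[[0,0,-0.15,0,0,-5,1],[0,0,-0.15,0,0,-5,1],[0,0,-0.15,0,0,-5,1],[0,0,-0.15,0,0,-5,1],[0,0,-0.15,0,0,-5,1],[0,0,-0.15,0,0,-3,1],[0,0,-0.15,0,0,0,1],[0,0,-0.15,0,0,0,1],[0,0,-0.15,0,0,0,1],[0,0,-0.15,0,0,0,1]]'
python3 -c "
from h import *
go((.5,.239,.48),30.4,0)"
```

```text
t: 1.15
position: [0.3184, -0.6512, 0.4983]
eef_rot: [-1.748, -2.609, -0.0]
contact_force: [-0.4, -0.3, -0.5]
opening: 1.002
t 1.15 pos [ 0.3184 -0.6512  0.4983] F [-0.43 -0.29 -0.49] op 1.002
turn [-0.0002 -0.0006 -0.1404] shift_cm now-axes [75.42 50.66  1.86] target-axes [67.59 60.72  1.83]
```

```bash

python3 -m inch '[[0,0,-0.14,0,0,0,1],[0,0,0,3.56,3.2,0,1],[0,0,0,3.56,3.2,0,1],[0,0,0,3.56,3.2,0,1],[0,0,0,3.56,3.2,0,1],[0,0,0,3.56,3.2,0,1],[0,0,0,3.56,3.2,0,1],[0,0,0,3.56,3.2,0,1],[0,0,0,3.56,3.2,0,1],[0,0,0,3.56,3.2,0,1]]'
python3 -m inch '[[0,0,0,3.56,3.2,0,1],[0,0,0,3.56,3.2,0,1],[0,0,0,3.56,3.2,0,1],[0,0,0,3.56,3.2,0,1],[0,0,0,3.56,3.2,0,1],[0,0,0,3.56,3.2,0,1],[0,0,0,3.56,3.2,0,1],[0,0,0,3.56,3.2,0,1],[0,0,0,3.56,3.2,0,1],[0,0,0,3.56,3.2,0,1]]'
python3 -m inch '[[0,-0.15,0,0,0,0,1],[0,-0.15,0,0,0,0,1],[0,-0.15,0,0,0,0,1],[0,-0.15,0,0,0,0,1]]'
python3 -c "
from h import *
go((.5,.239,.2105),30.4,35)"
```

```text
t: 2.15
position: [0.4073, -0.2278, 0.4986]
eef_rot: [1.571, 2.721, -0.001]
contact_force: [0.5, -0.4, 0.2]
opening: 0.997
t: 3.15
position: [0.5067, 0.2401, 0.4984]
eef_rot: [1.571, 2.72, -0.001]
contact_force: [1.3, -0.9, 0.7]
opening: 0.997
t: 3.55
position: [0.5064, 0.2392, 0.4996]
eef_rot: [1.293, 2.24, -0.401]
contact_force: [0.8, 0.2, -0.4]
opening: 0.999
t 3.55 pos [0.5064 0.2392 0.4996] F [ 0.76  0.17 -0.35] op 0.999
turn [-0.001  -0.0049 -0.0064] shift_cm now-axes [16.71 -0.65 23.59] target-axes [16.83 -0.57 23.5 ]
```

```bash

python3 -m inch '[[0,0,-0.006,2.8,-0.1,3.9,1],[0,0,0,2.8,-0.1,3.9,1],[0,0,0,2.8,-0.1,3.9,1],[0,0,0,2.8,-0.1,3.9,1],[0,0,0,2.8,-0.1,3.9,1],[0,0,0,2.8,-0.1,3.9,1],[0,0,0,0,0,0,1]]'
python3 -c "
from h import *
go((.5235,.1995,.145),30.4,35)
c=snap('wrist','w1')
for n,p in [('tcp',arm.get_obs()['position'])]: print(n,proj(c,p))
O=np.array([.5377,.1752,.1165]);_,cx,cy=frame(30.4,0);z=np.array([0,0,1])
im=cv2.resize(c['image'][:,:,::-1],(800,600))
for q in [(-53,0,64),(-10,0,3),(-12,-30,5),(-12,30,5),(-12,30,-110),(-12,-30,-110)]:
  u=proj(c,O+q[0]/1e3*cx+q[1]/1e3*cy+q[2]/1e3*z);print(q,u.round(1));cv2.circle(im,tuple(int(v) for v in u*800/512),4,(255,0,255),1)
cv2.imwrite('pics/w1b.png',im)
"
```

```text
t: 4.25
position: [0.4957, 0.2386, 0.2057]
eef_rot: [1.287, 2.254, -0.415]
contact_force: [0.2, -0.7, 0.4]
opening: 1.004
t 4.25 pos [0.4957 0.2386 0.2057] F [ 0.17 -0.74  0.4 ] op 1.004
turn [-0.0111 -0.0097  0.0064] shift_cm now-axes [-0.52  0.5   7.7 ] target-axes [-0.44  0.42  7.71]
tcp [255.22940375 244.16834931]
(-53, 0, 64) [259.4 225.1]
(-10, 0, 3) [259.1 195.1]
(-12, -30, 5) [227.4 195.2]
(-12, 30, 5) [290.8 195.8]
(-12, 30, -110) [284.7 119.4]
(-12, -30, -110) [234.2 119. ]
```

View pics/w1b.png

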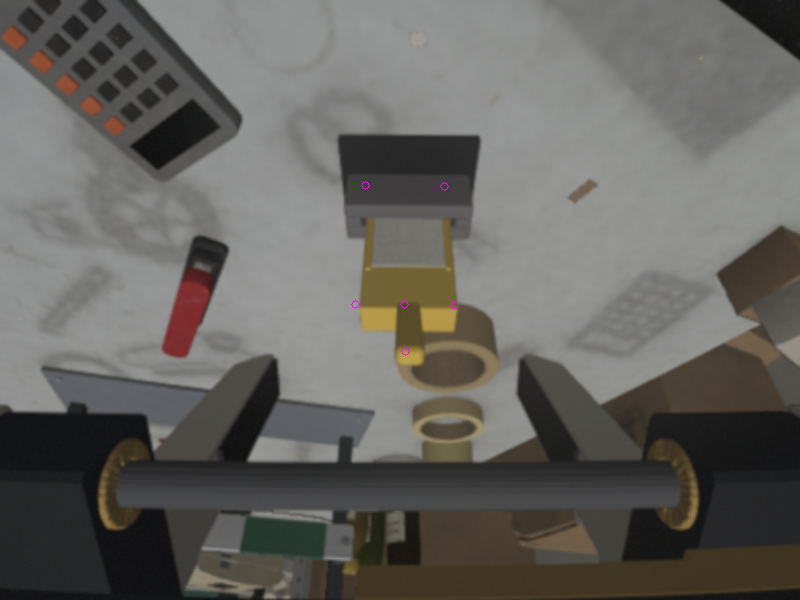

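```bash

python3 -m inch '[[-0.01,-0.01,0.006,-0.5,0.6,0,0.5],[0,0,0,0,0,2,0],[0,0,0,0,0,2,0],[0,0,0,0,0,2,0],[0,0,0,0,0,1.7,0],[0,0,0,0,0,0,0]]' 20
python3 -m inch '[[0,0,0,0,0,0,-1],[0,0,0,0,0,0,-1],[0,0,0,0,0,0,-1],[0,0,0,0,0,0,-1],[0,0,0,0,0,0,-1],[0,0,0,0,0,0,-1],[0,0,0,0,0,0,-1]]' 20
python3 -c "
from h import *
go((.5235,.1995,.205),30.4,35)"
```

```text
t: 4.9
position: [0.5277, 0.1996, 0.1489]
eef_rot: [1.288, 2.235, -0.4]
contact_force: [-0.6, -0.4, 1.0]
opening: 0.538
t: 5.6
position: [0.5269, 0.2024, 0.1506]
eef_rot: [1.286, 2.237, -0.395]
contact_force: [-3.5, -0.5, 4.6]
opening: 0.149
t 5.6 pos [0.5269 0.2024 0.1506] F [-3.52 -0.55  4.62] op 0.149
turn [ 0.006  -0.0006 -0.0051] shift_cm now-axes [-3.18 -0.4  -4.42] target-axes [-3.19 -0.44 -4.42]
```

```bash

python3 -m inch '[[0,0,0,-0.57,0,-0.82,-1],[0,0,0,-1.15,0,-1.64,-1],[0,0,0,-1.15,0,-1.64,-1],[0,0,0,-1.15,0,-1.64,-1],[0,0,0,-1.72,0,-2.46,-1],[0,0,0,-1.72,0,-2.46,-1],[0,0,0,-1.72,0,-2.46,-1],[0,0,0,0,0,0,-1],[0,0,0,0,0,0,-1]]' 20
python3 -c "
from h import *
go((.5235,.1995,.205),30.4,35)
s=snap('scene','s2');t=snap('top','t2');w=snap('wrist','w2')
im=np.hstack([cv2.resize(s['image'][165:285,265:365],(400,480),interpolation=2),cv2.resize(t['image'][150:270,130:230],(400,480),interpolation=2)])[:,:,::-1]
cv2.imwrite('pics/c2.png',cv2.convertScaleAbs(im,alpha=1.4))
cv2.imwrite('pics/w2b.png',cv2.resize(w['image'][:,:,::-1],(768,576)))
"
```

```text
t: 6.5
position: [0.5263, 0.2017, 0.3109]
eef_rot: [1.287, 2.236, -0.393]
contact_force: [0.4, 0.3, -3.2]
opening: 0.153
t 6.5 pos [0.5263 0.2017 0.3109] F [ 0.36  0.32 -3.15] op 0.153
turn [ 0.0075 -0.0011 -0.0066] shift_cm now-axes [ 6.02 -0.46  8.7 ] target-axes [ 6.03 -0.35  8.7 ]
```

View pics/c2.png

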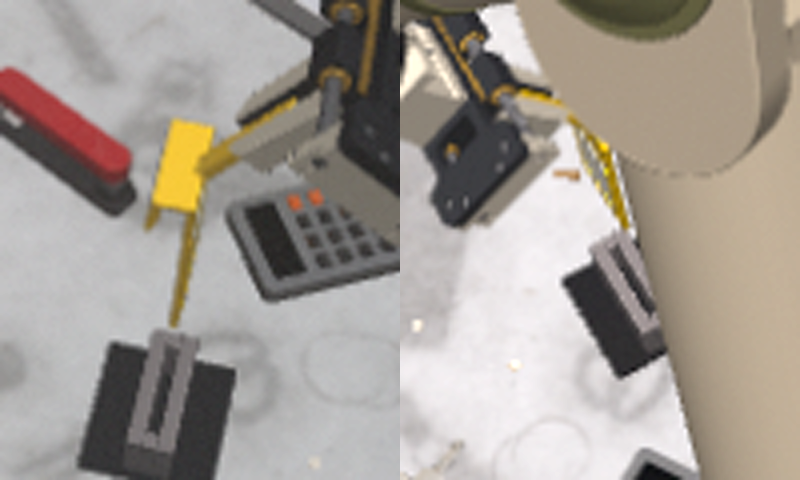

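View pics/w2b.png

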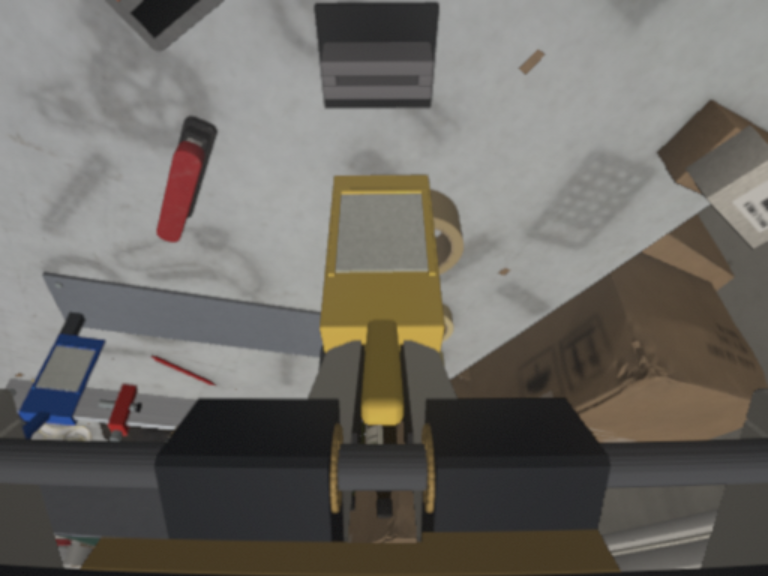

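```bash
cat >> h.py <<'E'
from scipy.optimize import least_squares
def fit(obs,O0,yaw):  # obs: (cap,uv,pt mm,weight)
    _,cx,cy=frame(yaw,0);R0=R.from_matrix(np.c_[cx,cy,[0,0,1]])
    def f(v):
        Rc=R0*R.from_rotvec(v[3:]);return np.concatenate([w*(proj(c,O0+v[:3]+Rc.apply(np.array(q)/1e3))-u) for c,u,q,w in obs])
    r=least_squares(f,np.zeros(6),x_scale=[.01]*3+[.1]*3,loss='soft_l1');Rc=R0*R.from_rotvec(r.x[3:])
    print('O',(O0+r.x[:3]).round(4),'rot carrier axes (rad)',r.x[3:].round(4),'res',r.fun.round(1));return O0+r.x[:3],Rc
E
python3 - <<'E'
from h import *
s=load('s2');w=load('w2');W=lambda x,y:np.array([x,y])/1.5-.0;S=lambda x,y:np.array([265+x/4,165+y/4])
obs=[(w,W(334,176),(-12,-30,-110),1),(w,W(429,176),(-12,30,-110),1),(w,W(321,326),(-12,-30,5),1),(w,W(442,326),(-12,30,5),1),
(s,S(193,212),(-12,30,5),1),(s,S(152,207),(12,30,5),1),(s,S(213,123),(-12,-30,5),1),(s,S(172,118),(12,-30,5),1),(s,S(176,325),(-9.5,30,-110),1)]
for ob in (obs,obs[:4],obs[4:]):
    O,Rc=fit(ob,np.array([.5377,.1752,.277]),30.4)
    o=arm.get_obs();Rt=R.from_rotvec(o['eef_rot']);print(' O in tool mm',(Rt.inv().apply(O-o['position'])*1e3).round(1),'yaw',np.degrees(np.arctan2(*Rc.as_matrix()[1::-1,1])).round(2))
E
```

```text
O [0.5416 0.1767 0.2773] rot carrier axes (rad) [ 0.0058 -0.0181  0.0079] res [ 0.  -0.  -0.2 -0.5 -2.2  0.3  2.  -0.1  0.4 -0.1 -0.6 -1.4  0.1  0.9
 -0.4 -0.2 -2.6  0.9]
 O in tool mm [-5.5  0.9 42.8] yaw 30.86
O [0.5456 0.1698 0.2716] rot carrier axes (rad) [ 0.0061  0.0144 -0.0008] res [ 0.8 -0.1 -0.8 -0.1 -0.3  0.1  0.3  0. ]
 O in tool mm [-8.7  0.9 52.1] yaw 30.35
O [0.5415 0.1773 0.2772] rot carrier axes (rad) [-0.0388  0.0255  0.0192] res [ 0.6  0.3 -0.4 -0.5  0.2  0.5 -0.4 -0.2  0.1 -0.1]
 O in tool mm [-5.   1.1 42.6] yaw 31.53
```

```bash
cat >> h.py <<'E'
G=np.array([-6,.9,43])/1e3
RA=np.array([.584,-.238,.19]) # hook point
def goO(off,yaw=15,tilt=35,ref=None):  # carrier O at hook point + off mm (rail axes)
    Rt,cx,cy=frame(yaw,tilt);ref=RA if ref is None else ref
    O=ref+(off[0]*cx+off[1]*cy+off[2]*np.array([0,0,1]))/1e3
    o=arm.get_obs();Oc=o['position']+R.from_rotvec(o['eef_rot']).apply(G)
    print('O now rail mm',(np.array([cx,cy,[0,0,1]])@(Oc-ref)*1e3).round(1))
    go(O-Rt@G,yaw,tilt)
E
python3 -c "
from h import *
goO((-70,0,40))"
```

```text
O now rail mm [-411.1   66.5   87.5]
t 6.65 pos [0.5259 0.2012 0.3093] F [-0.16 -0.45 -2.01] op 0.15
turn [ 0.1588 -0.0016  0.216 ] shift_cm now-axes [-22.91 -14.67  21.7 ] target-axes [-25.1   -5.85  23.37]
```

```bash

python3 -m inch '[[0.08,0,0.108,0,0,0,-1],[0.08,0,0.108,0,0,0,-1],[0,0,0,-3.1,-0.73,2.92,-1],[0,0,0,-3.1,-0.73,2.92,-1],[0,0,0,-3.1,-0.73,2.92,-1],[0,0,0,-3.1,-0.73,2.92,-1],[0,0,0,-3.1,-0.73,2.92,-1],[0,0,0,-3.1,-0.73,2.92,-1],[0,0,0,-3.1,-0.73,2.92,-1],[0,0,0,-2.5,-0.6,2.3,-1]]' 20
python3 -m inch '[[0,0,0,0,0,0,-1],[0,0,0,0,0,0,-1]]'
python3 -c "
from h import *
goO((-70,0,40))
w=snap('wrist','w3');s=snap('scene','s3');t=snap('top','t3')
cv2.imwrite('pics/w3b.png',cv2.convertScaleAbs(cv2.resize(w['image'][:,:,::-1],(768,576)),alpha=1.3))
"
```

```text
t: 7.65
position: [0.5549, -0.1333, 0.2607]
eef_rot: [1.593, 2.074, -0.503]
contact_force: [0.6, 0.2, -1.6]
opening: 0.151
t: 7.85
position: [0.5552, -0.1312, 0.2611]
eef_rot: [1.594, 2.074, -0.502]
contact_force: [-0.3, 0.7, -2.5]
opening: 0.152
O now rail mm [-81.1   0.6  39.2]
t 7.85 pos [ 0.5552 -0.1312  0.2611] F [-0.32  0.68 -2.47] op 0.152
turn [-0.0024 -0.0029 -0.0012] shift_cm now-axes [-0.94 -0.07  0.57] target-axes [-0.94 -0.07  0.58]
```

View pics/w3b.png

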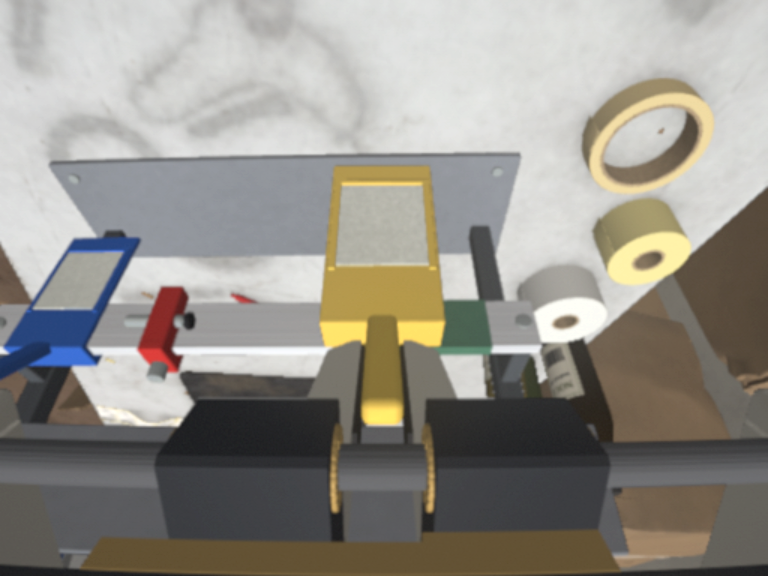

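```bash
python3 - <<'E'
from h import *
g=load('w3')['image'].astype(float).sum(2)/3
for x in (140,160,180,200,300,310,320,338): print(x,g[195:242,x-1:x+2].mean(1).round().astype(int).tolist())
print(load('w3')['image'][218,285:350].tolist()[::3])
E
```

```text
140 [146, 145, 146, 148, 154, 157, 145, 128, 123, 121, 120, 120, 119, 118, 119, 120, 120, 120, 119, 119, 119, 119, 119, 120, 118, 118, 118, 121, 122, 121, 120, 120, 120, 120, 117, 126, 159, 183, 190, 192, 186, 164, 163, 168, 168, 169, 169]
160 [135, 109, 79, 74, 83, 91, 99, 110, 119, 122, 120, 119, 119, 119, 120, 120, 120, 120, 120, 120, 119, 119, 120, 120, 119, 119, 119, 121, 122, 121, 120, 121, 122, 120, 118, 127, 160, 184, 192, 193, 186, 164, 162, 169, 171, 172, 171]
180 [168, 168, 165, 162, 160, 154, 137, 122, 120, 121, 120, 119, 119, 119, 120, 121, 120, 120, 120, 121, 121, 121, 121, 121, 119, 119, 119, 122, 122, 122, 121, 123, 123, 122, 119, 129, 162, 186, 192, 194, 194, 183, 173, 171, 171, 171, 171]
200 [174, 173, 169, 166, 170, 167, 150, 125, 120, 120, 120, 119, 119, 119, 120, 120, 120, 120, 121, 122, 121, 121, 122, 121, 121, 120, 121, 123, 122, 123, 122, 124, 124, 123, 121, 133, 165, 187, 192, 194, 194, 184, 172, 169, 169, 168, 168]
300 [168, 168, 168, 164, 138, 94, 67, 65, 66, 66, 66, 66, 66, 65, 65, 65, 65, 65, 65, 65, 65, 64, 64, 64, 66, 65, 65, 65, 65, 65, 65, 65, 65, 63,
[... 336 characters left out ...]
65, 65, 65, 66, 64, 65, 65, 65, 65, 64, 65, 65, 65, 65, 64, 64, 64, 64, 68, 80, 89, 91, 90, 98, 123, 147, 156, 157, 157, 156]
338 [159, 161, 161, 161, 157, 140, 121, 119, 119, 118, 118, 117, 117, 119, 119, 118, 117, 117, 118, 118, 117, 116, 117, 118, 117, 118, 120, 121, 119, 118, 120, 120, 119, 118, 128, 158, 178, 182, 185, 182, 138, 74, 46, 47, 49, 51, 52]
[[209, 176, 82], [210, 176, 82], [209, 176, 82], [205, 172, 80], [58, 73, 59], [58, 74, 61], [58, 75, 62], [58, 75, 63], [58, 75, 62], [57, 74, 62], [58, 75, 63], [57, 75, 62], [58, 75, 63], [57, 75, 63], [115, 115, 114], [118, 118, 116], [119, 118, 117], [119, 118, 117], [119, 118, 117], [119, 117, 117], [118, 118, 117], [126, 128, 126]]
```

```bash
python3 - <<'E'
from h import *
w=load('w3');_,cx,cy=frame(15,0)
def show(n,uv,z):
    p=atz(w,uv,z);print(n,p.round(4),'rail mm',((p-RA)@cx*1e3).round(1),((p-RA)@cy*1e3).round(1))
for x,y in [(140,231.0),(160,231),(180,230.9),(200,230.8),(300,231),(320,230.9),(338,229.8)]: show('front top',(x,y),.19)
for x,y in [(140,201.6),(200,201.2),(300,199.6),(310,199.6)]: show('front bot',(x,y),.15)
for x,y in [(140,235.8),(200,235.9),(300,236.3)]: show('rear top',(x,y),.19)
show('green far',(325.5,230.9),.19); show('pinhead',(194/1.5,321/1.5),.185);show('collar',(178/1.5,318/1.5),.185)
obs=[(w,np.array(u)/1.5,q,1) for u,q in [((333,167),(-12,-30,-110)),((430,167),(-12,30,-110)),((321,320),(-12,-30,5)),((444,320),(-12,30,5))]]
o=arm.get_obs();O=o['position']+R.from_rotvec(o['eef_rot']).apply(G)
Rc=np.c_[cx,cy,[0,0,1]]
for c,u,q,_ in obs: print(q,(proj(c,O+Rc@np.array(q)/1e3)*1.5).round(1),u*1.5)
t=load('t0') if 0 else load('top0');s=load('scene0')
# predicted rail in top0/scene0
a=t['image'].astype(int)
for n,c in(('top',t),('scene',s)):
  for y in (-25+50,50,75):
    print(n,y,proj(c,RA+cy*y/1e3).round(1), proj(c,RA+cy*y/1e3-.005*cx).round(1))
for y in range(165,200,5): print(y,[tuple(v) for v in a[y,322+ (y-165)*0:340:2].tolist()] )
E
```

```text
front top [ 0.4684 -0.2673  0.19  ] rail mm -1.6 -119.3
front top [ 0.4888 -0.2616  0.19  ] rail mm -1.8 -98.1
front top [ 0.5091 -0.2558  0.19  ] rail mm -2.2 -77.0
front top [ 0.5292 -0.2501  0.19  ] rail mm -2.5 -56.0
front top [ 0.6295 -0.2235  0.19  ] rail mm -2.2 47.7
front top [ 0.6495 -0.218   0.19  ] rail mm -2.4 68.5
front top [ 0.6667 -0.2112  0.19  ] rail mm -4.5 86.8
front bot [ 0.4591 -0.2723  0.15  ] rail mm 0.8 -129.5
front bot [ 0.5252 -0.2537  0.15  ] rail mm -0.1 -60.9
front bot [ 0.6327 -0.2217  0.15  ] rail mm -3.1 51.2
front bot [ 0.6435 -0.2188  0.15  ] rail mm -3.1 62.4
rear top [ 0.468  -0.2777  0.19  ] rail mm 8.4 -122.3
rear top [ 0.5305 -0.2606  0.19  ] rail mm 8.0 -57.6
rear top [ 0.6336 -0.2337  0.19  ] rail mm 8.7 49.0
green far [ 0.6551 -0.2165  0.19  ] rail mm -2.3 74.2
pinhead [ 0.4577 -0.245   0.185 ] rail mm -25.9 -123.8
collar [ 0.4476 -0.2442  0.185 ] rail mm -29.3 -133.4
(-12, -30, -110) [336.5 173.2] [333. 167.]
(-12, 30, -110) [432.2 173.2] [430. 167.]
(-12, -30, 5) [320.7 327.2] [321. 320.]
(-12, 30, 5) [449.  327.2] [444. 320.]
top 25 [326.5
[... 475 characters left out ...]
(80, 83, 86), (29, 45, 36), (33, 55, 44), (55, 99, 78), (51, 76, 64), (47, 46, 47), (47, 47, 47), (48, 48, 49), (47, 47, 48)]
180 [(105, 105, 112), (79, 84, 86), (28, 46, 36), (30, 46, 36), (54, 95, 75), (53, 82, 68), (48, 47, 47), (48, 47, 48), (48, 47, 48)]
185 [(103, 104, 111), (104, 103, 111), (78, 82, 85), (29, 45, 36), (29, 46, 36), (123, 132, 129), (151, 152, 156), (47, 47, 47), (48, 46, 48)]
190 [(104, 104, 111), (103, 104, 111), (101, 102, 109), (82, 86, 89), (56, 62, 57), (79, 77, 76), (166, 163, 167), (161, 158, 163), (50, 49, 50)]
195 [(102, 103, 110), (103, 103, 111), (103, 103, 110), (101, 101, 108), (101, 101, 108), (81, 78, 78), (80, 77, 76), (158, 156, 160), (180, 177, 183)]
```

```bash
python3 -m inch '[[0,0,0,0,0,0,-1],[0,0,0,0,0,0,-1],[0,0,0,0,0,0,-1]]' 50
cat >> h.py <<'E'
GP=np.array([0,0,-19])/1e3
QW=[(-12,-30,-110),(-12,30,-110),(-12,-30,5),(-12,30,5)]
def pitchfit(c,uvs,pos,rot,yaw):
    Rt=R.from_rotvec(rot);_,cx,cy=frame(yaw,0);Rc0=R.from_matrix(np.c_[cx,cy,[0,0,1]])
    gp0=np.array([-39,0,44])/1e3
    def pose(v): # v: pitch, slide along tab(m), dx img bias px,dy
        Rc=Rc0*R.from_euler('y',v[0]); d=np.array([-.574,0,.819])
        return pos+Rt.apply(GP)-Rc.apply(gp0+d*v[1]),Rc
    def f(v):
        O,Rc=pose(v);return np.concatenate([proj(c,O+Rc.apply(np.array(q)/1e3))+v[2:]-u for q,u in zip(QW,uvs)]+[v[1:2]*0,v[2:]*.5])
    r=least_squares(f,np.zeros(4),x_scale=[.05,.005,1,1]);O,Rc=pose(r.x)
    print('pitch',r.x[0].round(4),'slide',r.x[1].round(4),'bias',r.x[2:].round(1),'res',r.fun.round(1),'Otool mm',(Rt.inv().apply(O-pos)*1e3).round(1),'O',O.round(4));return O,Rc
E
python3 - <<'E'
from h import *
o=arm.get_obs();print(o['contact_force'],o['opening'])
rot2=R.from_rotvec([1.287,2.236,-.393]).as_rotvec()
pitchfit(load('w2'),np.array([(334,176),(429,176),(321,326),(442,326)])/1.5,np.array([.5259,.2012,.3093]),rot2,30.9)
O,Rc=pitchfit(load('w3'),np.array([(333,167),(430,167),(321,320),(444,320)])/1.5,np.array([.5552,-.1312,.2611]),np.array([1.594,2.074,-.502]),15)
c=snap('wrist','w4');a=c['image'];b=load('w3')['image']
# compare card/plate position between w3 and now
for x in (240,255,270): print([int(v) for v in a[105:125,x].mean(1)],[int(v) for v in b[105:125,x].mean(1)])
for x in (230,275): print([int(v) for v in a[205:232,x].mean(1)],[int(v) for v in a[205:232,x].mean(1)])
E
```

```text
t: 8.3
position: [0.556, -0.1299, 0.2623]
eef_rot: [1.591, 2.074, -0.499]
contact_force: [1.0, 0.1, -3.0]
opening: 0.148
[ 1.00374865  0.0533796  -2.99022299] 0.1482233225871058
pitch 0.0014 slide 0.0097 bias [1.4 1. ] res [ 0.3  0.4 -0.9 -0.3 -0.8  0.2  1.  -0.6  0.   0.7  0.5] Otool mm [-6.7 -0.1 49.1] O [0.5431 0.1723 0.2729]
pitch 0.0376 slide 0.0106 bias [ 1.  -0.1] res [ 1.5 -0.1 -0.5 -0.2 -0.8  0.1 -0.5  0.2  0.   0.5 -0. ] Otool mm [-4.3  0.2 50.2] O [ 0.5636 -0.1623  0.2224]
[111, 117, 117, 116, 111, 100, 103, 105, 106, 105, 106, 105, 105, 102, 99, 109, 128, 151, 149, 137] [111, 117, 117, 116, 111, 101, 104, 105, 106, 105, 105, 105, 105, 101, 96, 105, 129, 152, 148, 137]
[112, 117, 116, 115, 111, 101, 103, 106, 105, 105, 104, 106, 105, 101, 97, 106, 130, 153, 150, 138] [111, 117, 117, 115, 111, 102, 104, 105, 106, 106, 105, 106, 105, 101, 98, 106, 130, 152, 149, 138]
[114, 117, 117, 117, 112, 102, 104, 106, 106, 107, 105, 106, 105, 102, 97, 105, 128, 151, 149, 138] [113, 117, 117, 116, 112, 102, 105, 106, 106, 106, 105, 106, 105, 102, 97, 105, 128, 152, 148, 138]
[105, 105, 105, 105, 105, 104, 103, 105, 115, 132, 152, 159, 157, 155, 156, 157, 157, 156, 156, 156, 156, 156, 151, 133, 106, 90, 89] [105, 105, 105, 105, 105, 104, 103, 105, 115, 132, 152, 159, 157, 155, 156, 157, 157, 156, 156, 156, 156, 156, 151, 133, 106, 90, 89]
[104, 104, 104, 104, 104, 104, 102, 104, 115, 134, 152, 158, 156, 154, 155, 155, 155, 155, 155, 155, 154, 144, 120, 95, 88, 89, 88] [104, 104, 104, 104, 104, 104, 102, 104, 115, 134, 152, 158, 156, 154, 155, 155, 155, 155, 155, 155, 154, 144, 120, 95, 88, 89, 88]
```

```bash
python3 - <<'E'
from h import *
c=load('w4');a=c['image'].astype(int)
for y in (112,115,205,210):
    r=a[y-1:y+2].mean(0); s=r[:,0]-r[:,2]   # yellowness
    print(y,'L',s[208:230].round().astype(int).tolist(),'R',s[280:302].round().astype(int).tolist())
for x in (228,290): 
    s=a[100:125,x-1:x+2].mean(1);print(x,(s[:,0]-s[:,2]).round().astype(int).tolist())
for x in (222,285):
    s=a[204:240,x-1:x+2].mean(1);print(x,s[:,0].round().astype(int).tolist())
E
```

```text
112 L [-7, -7, -6, -7, -7, -7, -7, -7, -7, -7, -7, -7, -8, -1, 30, 62, 71, 71, 71, 71, 71, 72] R [72, 73, 72, 72, 73, 66, 36, 0, -7, -7, -7, -7, -7, -7, -7, -7, -7, -7, -7, -7, -7, -7]
115 L [-7, -7, -7, -7, -7, -7, -7, -7, -7, -7, -6, -7, -7, 3, 46, 73, 75, 74, 75, 75, 75, 75] R [74, 74, 74, 75, 75, 72, 50, 11, -6, -7, -7, -7, -7, -7, -7, -7, -7, -7, -6, -7, -7, -7]
205 L [3, 3, 2, 2, 4, 22, 62, 79, 80, 80, 79, 80, 79, 79, 80, 80, 80, 80, 80, 80, 80, 80] R [81, 81, 81, 81, 81, 81, 80, 80, 81, 81, 80, 80, 80, 81, 78, 61, 16, -5, -4, -3, -4, -4]
210 L [3, 3, 3, 1, 9, 46, 74, 78, 79, 79, 79, 79, 79, 79, 79, 79, 80, 79, 79, 80, 79, 79] R [81, 81, 81, 80, 81, 80, 79, 80, 80, 79, 79, 79, 79, 79, 78, 67, 34, 3, -4, -4, -3, -4]
228 [1, 2, 1, 0, -2, -5, -6, -7, -7, -3, 22, 63, 75, 75, 75, 75, 75, 75, 75, 75, 78, 91, 103, 77, 29]
290 [2, 1, 0, -2, -4, -6, -7, -7, -7, -6, -7, -7, -7, -7, -7, -7, -6, -7, -7, -7, -7, -7, -7, -7, -7]
222 [140, 139, 139, 139, 139, 139, 139, 137, 139, 151, 177, 203, 213, 211, 209, 210, 211, 210, 210, 210, 210, 210, 210, 210, 210, 209, 200, 167, 121, 96, 93, 94, 94, 94, 94, 93]
285 [138, 138, 138, 139, 138, 138, 137, 136, 140, 155, 180, 203, 211, 210, 207, 209, 209, 209, 209, 209, 208, 208, 208, 208, 208, 202, 171, 120, 95, 93, 93, 94, 93, 93, 94, 93]
```

```bash
cat >> h.py <<'E'
def pf(c,obs,pos,rot,yaw,slide0=None,x0=0):
    # obs: (q,u or None,v or None)
    Rt=R.from_rotvec(rot);_,cx,cy=frame(yaw,0);Rc0=R.from_matrix(np.c_[cx,cy,[0,0,1]])
    gp0=np.array([-39,0,44])/1e3;d=np.array([-.574,0,.819]);n=np.array([.819,0,.574])
    def pose(v):
        Rc=Rc0*R.from_euler('yz',v[[0,5]]);return pos+Rt.apply(GP+[0,v[2],0])-Rc.apply(gp0+d*v[1]+n*v[6]),Rc
    def f(v):
        O,Rc=pose(v);e=[]
        for q,u,w in obs:
            p=proj(c,O+Rc.apply(np.array(q)/1e3))+[0,v[3]]
            if u is not None:e.append(p[0]-u)
            if w is not None:e.append(p[1]-w)
        return np.array(e+[v[3]*.3,(v[4])*.1,v[6]*500,(v[1]-(slide0 or 0))*(2000 if slide0 is not None else 0)])
    r=least_squares(f,np.zeros(7),x_scale=[.05,.005,.005,1,1,.05,.005]);O,Rc=pose(r.x)
    print('pitch %.4f slide %.4f dy %.4f bias %.1f yaw %.4f n %.4f'%tuple(r.x[[0,1,2,3,5,6]]),'res',r.fun.round(1),'Otool',(Rt.inv().apply(O-pos)*1e3).round(1),'O',O.round(4));return O,Rc
E
python3 - <<'E'
from h import *
c=load('w4');o=arm.get_obs()
obs=[((-12,-30,-110),222.3,110.3),((-12,30,-110),285.85,110.3),((-12,-30,5),212.4,214),((-12,30,5),296.1,214)]
ob2=obs+[((12,-25,5),None,231.1),((12,25,5),None,230.3)]
_,cx,cy=frame(15,0)
for ob in(obs,ob2):
  for s in (None,.003):
    O,Rc=pf(c,ob,o['position'],o['eef_rot'],15.1,s);print('  rail',((O-RA)@cx*1e3).round(1),((O-RA)[2]*1e3).round(1))
E
```

```text
pitch 0.0390 slide 0.0076 dy 0.0009 bias -0.6 yaw -0.0010 n 0.0004 res [ 0.2 -0.   0.  -0.   0.   0.1 -0.2  0.  -0.2  0.   0.2  0. ] Otool [-3.9  0.9 47.2] O [ 0.5646 -0.1589  0.2258]
  rail -81.4 35.8
pitch 0.0184 slide 0.0031 dy 0.0009 bias -3.2 yaw -0.0012 n 0.0012 res [-0.1 -0.1  0.3 -0.1 -0.8  0.2  0.6  0.2 -1.   0.   0.6  0.3] Otool [-4.5  0.9 42.6] O [ 0.564  -0.1569  0.2299]
  rail -83.5 39.9
pitch 0.0367 slide 0.0068 dy 0.0008 bias -0.7 yaw 0.0031 n 0.0006 res [ 0.1  0.1  0.1 -0.1 -0.1  0.4 -0.1  0.1 -0.6  0.1 -0.2  0.   0.3  0. ] Otool [-3.9  0.9 46.4] O [ 0.5645 -0.1585  0.2265]
  rail -81.8 36.5
pitch 0.0178 slide 0.0031 dy 0.0008 bias -3.3 yaw 0.0031 n 0.0012 res [-0.1  0.   0.3 -0.2 -0.7  0.2  0.6 -0.  -0.2  0.5 -1.  -0.   0.6  0.3] Otool [-4.5  0.9 42.6] O [ 0.5641 -0.1569  0.2299]
  rail -83.4 39.9
```

```bash
cat >> h.py <<'E'
G=np.array([-4,.9,46])/1e3
RA=np.array([.5848,-.2409,.19])
E
python3 -m inch '[[0,-0.032,0,0,0,0,-1],[0,0,0,0,0,0,-1]]'
python3 -c "
from h import *
goO((-28,0,30),15.2,36.9)"
```

```text
t: 8.55
position: [0.5557, -0.1298, 0.262]
eef_rot: [1.573, 2.05, -0.522]
contact_force: [-0.4, 0.3, -1.8]
opening: 0.147
O now rail mm [-84.1   1.9  37.5]
t 8.55 pos [ 0.5557 -0.1298  0.262 ] F [-0.42  0.34 -1.76] op 0.147
turn [-0.0017 -0.0031 -0.0025] shift_cm now-axes [-4.03 -0.18  3.96] target-axes [-4.02 -0.2   3.97]
```

```bash

python3 -m inch '[[0,0,0,-1,-0.05,1,-1],[0,0,0,-1,-0.05,1,-1],[0,0,0,-1,-0.05,1,-1],[0,0,0,-1,-0.05,1,-1],[0,0,0,0,0,0,-1],[0,0,0,0,0,0,-1]]'
python3 -c "
from h import *
goO((0,0,30),15.2,36.9)
w=snap('wrist','w5');s=snap('scene','s5')
a=cv2.resize(w['image'][90:290,100:400,::-1],(600,400),interpolation=2);b=cv2.resize(s['image'][95:225,130:260,::-1],(400,400),interpolation=2)
im=cv2.resize(np.hstack([a,b]),(800,320));im=np.hstack([a,b])
cv2.imwrite('pics/c5.png',cv2.convertScaleAbs(cv2.resize(im,(800,320)),alpha=1.4))
a=w['image'].astype(int).mean(2)
for x in (160,180,200,310): print(x,a[195:250,x].astype(int).tolist())
r=w['image'].astype(int);
for x in (222,285): print(x,r[200:240,x,0].tolist(),(r[95:125,x,0]-r[95:125,x,2]).tolist())
"
```

```text
t: 9.15
position: [0.5681, -0.1856, 0.2539]
eef_rot: [1.576, 2.049, -0.522]
contact_force: [-0.2, 0.6, -2.4]
opening: 0.148
O now rail mm [-27.   -0.9  29.5]
t 9.15 pos [ 0.5681 -0.1856  0.2539] F [-0.19  0.56 -2.43] op 0.148
turn [-0.0029 -0.0036 -0.0047] shift_cm now-axes [-2.18  0.09  1.57] target-axes [-2.18  0.07  1.58]
160 [132, 131, 134, 133, 132, 130, 133, 158, 187, 203, 207, 208, 207, 200, 191, 180, 173, 171, 171, 174, 176, 180, 181, 182, 181, 181, 180, 180, 181, 179, 178, 176, 177, 180, 179, 177, 173, 168, 149, 109, 73, 67, 70, 69, 69, 68, 68, 69, 69, 66, 61, 56, 54, 51, 51]
180 [132, 133, 135, 136, 132, 131, 136, 164, 194, 204, 207, 208, 205, 197, 188, 188, 188, 188, 188, 187, 186, 184, 183, 183, 184, 185, 185, 183, 183, 182, 183, 182, 181, 181, 179, 178, 174, 172, 169, 155, 117, 74, 62, 63, 60, 57, 58, 59, 62, 60, 59, 60, 62, 62, 60]
200 [133, 133, 136, 135, 135, 132, 141, 171, 196, 204, 206, 208, 204, 187, 176, 182, 187, 187, 185, 183, 181, 178, 177, 178, 179, 178, 176, 176, 177, 180, 181, 181, 183, 183, 184, 181, 179, 176, 173, 169, 150, 112, 71, 58, 59, 60, 61, 59, 58,
[... 241 characters left out ...]
 174, 175, 176, 176, 178, 178, 179, 178, 178, 179]
222 [147, 147, 147, 147, 146, 147, 147, 147, 147, 147, 146, 146, 146, 153, 182, 216, 224, 222, 221, 222, 221, 221, 222, 221, 221, 221, 222, 221, 221, 221, 215, 177, 127, 101, 100, 101, 100, 100, 100, 101] [-6, -7, -7, -7, -6, -7, -7, -7, -7, -6, -6, -7, -7, -7, -7, 0, 18, 35, 40, 44, 49, 54, 54, 57, 58, 61, 65, 68, 73, 75]
285 [146, 145, 146, 146, 147, 146, 146, 146, 146, 146, 146, 146, 145, 156, 186, 216, 222, 221, 220, 221, 221, 221, 220, 221, 220, 220, 220, 220, 221, 218, 189, 135, 105, 100, 102, 101, 101, 101, 102, 102] [-7, -6, -6, -7, -7, -7, -7, -7, -7, -6, -7, -6, -6, -6, 1, 28, 61, 75, 77, 77, 78, 78, 78, 76, 73, 79, 79, 78, 78, 78]
```

View pics/c5.png

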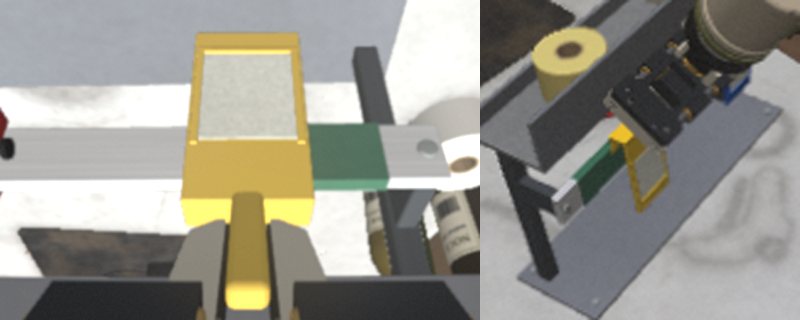

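```bash
python3 - <<'E'
from h import *
w=load('w5');_,cx,cy=frame(15.2,0)
for x,y in [(160,202.3),(180,202.1),(200,201.8),(310,202.2)]:
    for z in (.19,): p=atz(w,(x,y),z);print('front top',((p-RA)@cx*1e3).round(1),((p-RA)@cy*1e3).round(1))
for x,y in [(180,208.3),(200,207.8),(310,208.7)]:
    p=atz(w,(x,y),.19);print('rear top',((p-RA)@cx*1e3).round(1))
o=arm.get_obs()
# green far end on rail top: crop scale 1.6 -> orig
p=atz(w,(100+388/1.6/2*1.25*0+388*.625,90+188*.625),.19);print('green far y',((p-RA)@cy*1e3).round(1))
p=atz(w,(100+10*.625,90+149*.625),.18);print('pin head',((p-RA)@cx*1e3).round(1),((p-RA)@cy*1e3).round(1))
p=atz(w,(100+312*.625,90+188*.625),.19)
obs=[((-12,-30,-110),None,110.6),((-12,30,-110),None,110.3),((-12,-30,5),None,214.2),((-12,30,5),None,214.0),((12,-25,5),None,231.3),((12,25,5),None,230.5)]
O,Rc=pf(w,obs,o['position'],o['eef_rot'],15.2,.006);print('rail',((O-RA)@cx*1e3).round(1),((O-RA)@cy*1e3).round(1),((O-RA)[2]*1e3).round(1))
# scene check: project expected carrier corners / measure
E
```

```text
front top -5.4 -83.8
front top -5.6 -66.0
front top -6.0 -48.4
front top -4.9 47.7
rear top 4.3
rear top 3.5
rear top 5.5
green far y 78.3
pin head -20.2 -128.9
pitch -0.0018 slide 0.0060 dy 0.0366 bias -0.9 yaw 0.0039 n 0.0006 res [-0.   0.   0.3  0.  -0.3  0.  -0.3  0.   0.3  0. ] Otool [-4.4 36.8 45.6] O [ 0.612  -0.2046  0.2202]
rail -27.9 35.7 30.2
```

```bash

python3 -m inch '[[0,0,0,-0.55,0.02,0.39,-1],[0,0,0,-0.55,0.02,0.39,-1],[0,0,0,-0.55,0.02,0.39,-1],[0,0,0,-0.55,0.02,0.39,-1],[0,0,0,0,0,0,-1],[0,0,0,0,0,0,-1]]'
python3 -c "
from h import *
goO((0,0,15),15.2,36.9)
w=snap('wrist','w6')
a=w['image'].astype(int).mean(2)
for x in (160,180,200,310): print(x,a[165:215,x].astype(int).tolist())
r=w['image'].astype(int);
for x in (222,285): print(x,r[200:240,x,0].tolist(),(r[95:125,x,0]-r[95:125,x,2]).tolist())
"
```

```text
t: 9.85
position: [0.576, -0.2111, 0.2547]
eef_rot: [1.575, 2.049, -0.522]
contact_force: [-0.6, 0.4, -2.6]
opening: 0.144
O now rail mm [-0.4  0.1 30.2]
t 9.85 pos [ 0.576  -0.2111  0.2547] F [-0.55  0.37 -2.57] op 0.144
turn [-0.0024 -0.0034 -0.0041] shift_cm now-axes [ 0.89 -0.02  1.24] target-axes [ 0.9  -0.02  1.24]
160 [130, 132, 133, 131, 130, 130, 131, 132, 134, 133, 132, 133, 134, 135, 135, 131, 131, 146, 177, 201, 207, 208, 209, 209, 209, 197, 183, 185, 189, 188, 189, 188, 189, 190, 190, 189, 187, 185, 181, 178, 175, 174, 174, 178, 181, 182, 183, 183, 182, 182]
180 [131, 132, 133, 132, 131, 131, 130, 133, 134, 134, 133, 133, 135, 137, 135, 132, 132, 150, 182, 202, 207, 208, 209, 209, 208, 201, 189, 185, 185, 183, 184, 186, 188, 190, 190, 191, 190, 189, 188, 187, 187, 188, 188, 188, 186, 185, 183, 183, 184, 184]
200 [132, 132, 132, 132, 132, 132, 132, 134, 134, 133, 133, 134, 137, 137, 136, 133, 135, 155, 185, 202, 206, 207, 207, 208, 202, 172, 133, 148, 172, 180, 180, 180, 177, 174, 173, 175, 176, 177, 177, 178, 178, 175, 173, 172, 175, 179, 180, 182, 183, 181]
310 [70, 70,
[... 167 characters left out ...]
, 181, 180, 180, 179, 180, 179, 179, 177, 177, 176]
222 [147, 147, 148, 147, 147, 147, 147, 148, 147, 146, 147, 147, 147, 158, 187, 216, 223, 222, 221, 222, 222, 222, 222, 222, 222, 222, 222, 221, 222, 222, 214, 170, 118, 99, 101, 101, 101, 100, 102, 100] [-8, -7, -6, -6, -7, -8, -7, -7, -8, -7, -7, -6, -7, -8, -6, 0, 20, 35, 41, 44, 50, 54, 55, 58, 59, 61, 65, 70, 73, 76]
285 [146, 148, 146, 147, 147, 147, 146, 147, 147, 147, 145, 145, 150, 164, 192, 217, 222, 222, 222, 222, 221, 221, 221, 221, 221, 221, 221, 221, 221, 219, 188, 135, 106, 101, 103, 103, 102, 102, 103, 101] [-7, -7, -7, -6, -6, -7, -7, -7, -7, -6, -6, -7, -7, -7, 0, 29, 62, 75, 77, 78, 77, 78, 79, 76, 74, 79, 80, 79, 77, 78]
```

```bash
python3 - <<'E'
from h import *
w=load('w6');_,cx,cy=frame(15.2,0)
for x,y,y2 in [(160,182.8,190.4),(180,182.6,190.8),(200,182.4,190.2),(310,182.5,189.9)]:
    p=atz(w,(x,y),.19);q=atz(w,(x,y2),.19);print('front',((p-RA)@cx*1e3).round(1),'rear',((q-RA)@cx*1e3).round(1),((p-RA)@cy*1e3).round(1))
o=arm.get_obs()
obs=[((-12,-30,-110),222.3,110.6),((-12,30,-110),285.85,110.3),((-12,-30,5),212.4,214.1),((-12,30,5),296.1,213.9),((12,-25,5),None,231.2),((12,25,5),None,230.4)]
for s in (.003,.006):
  O,Rc=pf(w,obs,o['position'],o['eef_rot'],15.2,s);print('rail',((O-RA)@cx*1e3).round(1),((O-RA)@cy*1e3).round(1),((O-RA)[2]*1e3).round(1))
E
```

```text
front -5.3 rear 4.9 -76.0
front -5.5 rear 5.6 -59.7
front -5.7 rear 4.8 -43.5
front -5.1 rear 4.8 44.8
pitch -0.0164 slide 0.0031 dy 0.0004 bias -3.3 yaw 0.0043 n 0.0012 res [-0.  -0.   0.3 -0.2 -0.8  0.2  0.6  0.  -0.1  0.4 -1.  -0.   0.6  0.3] Otool [-4.7  0.7 42.6] O [ 0.5843 -0.2389  0.2233]
rail -2.1 0.0 33.3
pitch -0.0015 slide 0.0060 dy 0.0004 bias -1.2 yaw 0.0043 n 0.0006 res [ 0.1  0.1  0.1 -0.1 -0.3  0.3  0.1  0.1 -0.4  0.1 -0.4  0.   0.3  0.1] Otool [-4.3  0.7 45.6] O [ 0.5847 -0.2402  0.2207]
rail -0.7 0.0 30.7
```

```bash

python3 -m inch '[[0,0,0,-0.06,0,0.05,-1],[0,0,0,0.18,0,0.24,-1],[0,0,0,0.18,0,0.24,-1],[0,0,0,0.18,0,0.24,-1],[0,0,0,0,0,0,-1],[0,0,0,0,0,0,-1]]'
python3 -m inch '[[0,0,0,0.18,0,0.24,-1],[0,0,0,0.18,0,0.24,-1],[0,0,0,0.18,0,0.24,-1],[0,0,0,0,0,0,-1],[0,0,0,0,0,0,-1]]'
python3 -c "
from h import *
goO((0,0,0),15.2,36.9)"
```

```text
t: 10.5
position: [0.5763, -0.2116, 0.2455]
eef_rot: [1.574, 2.05, -0.522]
contact_force: [-0.8, 0.8, -2.3]
opening: 0.146
t: 11.0
position: [0.5762, -0.2117, 0.2365]
eef_rot: [1.574, 2.05, -0.522]
contact_force: [0.2, -0.6, -2.3]
opening: 0.148
O now rail mm [ 0.3  0.1 12.1]
t 11.0 pos [ 0.5762 -0.2117  0.2365] F [ 0.21 -0.6  -2.32] op 0.148
turn [-0.0025 -0.0033 -0.0036] shift_cm now-axes [ 0.76 -0.02  0.95] target-axes [ 0.76 -0.02  0.95]
```

```bash

python3 -m inch '[[0,0,0,0.18,0,0.24,-1],[0,0,0,0.18,0,0.24,-1],[0,0,0,0,0,0,-1],[0,0,0,0,0,0,-1]]'
python3 -m inch '[[0,0,0,0.12,0,0.16,-1],[0,0,0,0.06,0,0.08,-1],[0,0,0,0,0,0,-1],[0,0,0,0,0,0,-1]]'
python3 -c "
from h import *
goO((0,0,0),15.2,36.9)"
```

```text
t: 11.4
position: [0.5762, -0.2117, 0.2305]
eef_rot: [1.574, 2.05, -0.522]
contact_force: [0.8, -1.4, -3.0]
opening: 0.146
t: 11.8
position: [0.5763, -0.2117, 0.2276]
eef_rot: [1.574, 2.049, -0.522]
contact_force: [0.8, -2.4, -3.3]
opening: 0.151
O now rail mm [0.3 0.2 3.1]
t 11.8 pos [ 0.5763 -0.2117  0.2276] F [ 0.76 -2.41 -3.26] op 0.151
turn [-0.0022 -0.0033 -0.0038] shift_cm now-axes [ 0.22 -0.03  0.24] target-axes [ 0.22 -0.03  0.24]
```

```bash

python3 -m inch '[[0,0,0,-0.08,0,0.06,-1],[0,0,0,0,0,0,-1],[0,0,0,0,0,0,-1]]'
python3 -m inch '[[0,0,0,0.06,0,0.08,-1],[0,0,0,0.06,0,0.08,-1],[0,0,0,0,0,0,-1],[0,0,0,0,0,0,-1]]'
python3 -c "
from h import *
goO((0,0,0),15.2,36.9)
o=arm.get_obs();print(o['torque'])"
```

```text
t: 12.1
position: [0.5765, -0.2124, 0.2277]
eef_rot: [1.574, 2.05, -0.521]
contact_force: [-0.4, 0.6, -1.6]
opening: 0.142
t: 12.5
position: [0.5765, -0.2125, 0.2256]
eef_rot: [1.574, 2.05, -0.522]
contact_force: [-0.0, -0.8, -2.8]
opening: 0.149
O now rail mm [1.1 0.2 1.1]
t 12.5 pos [ 0.5765 -0.2125  0.2256] F [-0.04 -0.76 -2.84] op 0.149
turn [-0.0021 -0.0033 -0.0036] shift_cm now-axes [ 0.17 -0.04  0.02] target-axes [ 0.17 -0.04  0.02]
[ 0.83951191  0.13420432 -0.03112626]
```

```bash

python3 -m inch '[[0,0,0,0.02,0,0.12,-1],[0,0,0,0.06,0,0.08,-1],[0,0,0,0,0,0,-1],[0,0,0,0,0,0,-1]]'
python3 -m inch '[[0,0,0,0.06,0,0.08,-1],[0,0,0,0.06,0,0.08,-1],[0,0,0,0,0,0,-1],[0,0,0,0,0,0,-1]]'
python3 -c "
from h import *
goO((0,0,0),15.2,36.9)
o=arm.get_obs();print(o['torque'])"
```

```text
t: 12.9
position: [0.5767, -0.2131, 0.2235]
eef_rot: [1.574, 2.05, -0.522]
contact_force: [0.2, 0.5, -1.6]
opening: 0.15
t: 13.3
position: [0.5767, -0.2129, 0.2233]
eef_rot: [1.573, 2.047, -0.522]
contact_force: [-5.9, 4.4, 11.3]
opening: 0.148
O now rail mm [ 1.7  0.4 -1.1]
t 13.3 pos [ 0.5767 -0.2129  0.2233] F [-5.92  4.43 11.26] op 0.148
turn [-0.0014 -0.0008 -0.0042] shift_cm now-axes [ 0.07 -0.05 -0.19] target-axes [ 0.07 -0.04 -0.19]
[-0.23056757  0.75373933 -0.65255942]
```

```bash

python3 -m inch '[[0,0,0,-0.1,0,-0.14,-1],[0,0,0,0,0,0,-1],[0,0,0,0,0,0,-1]]'
python3 -m inch '[[0,0,0,0,-1,0,-1],[0,0,0,0,-1,0,-1],[0,0,0,0,0,0,-1],[0,0,0,0,0,0,-1]]'
python3 -c "
from h import *
goO((0,-40,0.5),15.2,36.9)
o=arm.get_obs();print(o['torque'],(frame(15.2,0)[1]@o['contact_force']).round(2),(frame(15.2,0)[2]@o['contact_force']).round(2))"
```

```text
t: 13.6
position: [0.5768, -0.213, 0.2235]
eef_rot: [1.574, 2.049, -0.521]
contact_force: [-1.0, 2.0, 2.4]
opening: 0.145
t: 14.0
position: [0.5561, -0.219, 0.2234]
eef_rot: [1.576, 2.049, -0.524]
contact_force: [-2.8, 0.0, 1.7]
opening: 0.148
O now rail mm [  2.1 -21.3  -1.1]
t 14.0 pos [ 0.5561 -0.219   0.2234] F [-2.8   0.04  1.7 ] op 0.148
turn [-0.0043 -0.0026 -0.0043] shift_cm now-axes [ 0.08 -1.89 -0.24] target-axes [ 0.09 -1.89 -0.25]
[ 0.21136136  0.4522942  -0.43997565] -0.77 -2.7
```

```bash

python3 -m inch '[[0,0,0,-0.06,0,-0.08,-1],[0,0,0,0,-1,0,-1],[0,0,0,0,0,0,-1],[0,0,0,0,0,0,-1]]'
python3 - <<'E'
from h import *
o=arm.get_obs();_,cx,cy=frame(15.2,0)
print('F rail',(cx@o['contact_force']).round(2),(cy@o['contact_force']).round(2),o['contact_force'][2].round(2))
goO((0,-60,0),15.2,36.9)
p,e=tri([(load('w3'),(193/1.5,321/1.5)),(load('w5'),(108,183))]);print('pinhead tri',((p-RA)@cx*1e3).round(1),((p-RA)@cy*1e3).round(1),p[2].round(4),e)
w=snap('wrist','w7')
im=cv2.resize(w['image'][100:300,40:340,::-1],(750,500),interpolation=2)
cv2.imwrite('pics/w7b.png',cv2.convertScaleAbs(im,alpha=1.4))
E
```

```text
t: 14.4
position: [0.5474, -0.2209, 0.2242]
eef_rot: [1.574, 2.05, -0.522]
contact_force: [1.1, 0.6, -2.7]
opening: 0.148
F rail -0.29 1.22 -2.72
O now rail mm [  1.6 -30.1  -0.3]
t 14.4 pos [ 0.5474 -0.2209  0.2242] F [ 1.1   0.61 -2.72] op 0.148
turn [-0.0024 -0.0034 -0.0036] shift_cm now-axes [ 0.11 -3.   -0.11] target-axes [ 0.12 -3.   -0.12]
pinhead tri -7.6 -135.5 0.1702 [np.float64(0.00021299603941489254), np.float64(0.00021299603941487657)]
```

View pics/w7b.png

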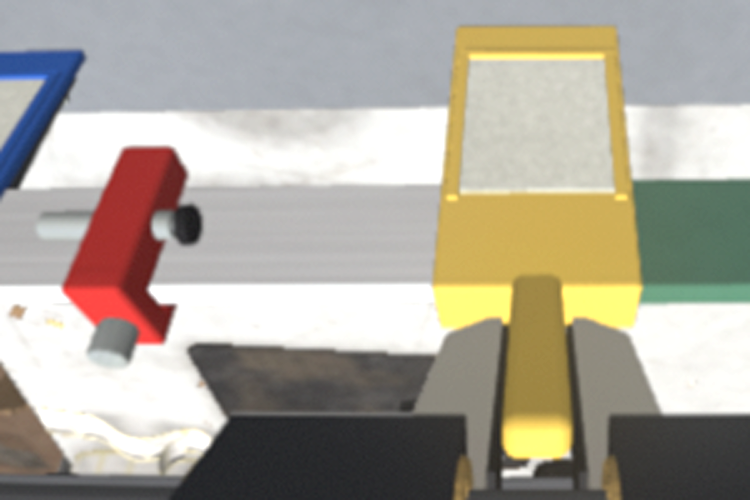

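```bash
python3 - <<'E'
from h import *
w=load('w7');_,cx,cy=frame(15.2,0)
def atx(uv,x):
    o,v=ray(w,uv);s=(x/1e3-(o-RA)@cx)/(v@cx);p=o+s*v;return ((p-RA)@cy*1e3).round(1),(p[2]*1e3).round(1)
for x in (-8,-10,-13): print('pin tip',x,atx((40+203/2.5,100+224/2.5),x))
print('plate left',atx((40+441/2.5,100+224/2.5),-12),'right',atx((40+636/2.5,100+224/2.5),-12))
print('collar right face',atx((40+186/2.5,100+175/2.5),-14))
E
```

```text
pin tip -8 (np.float64(-133.7), np.float64(169.8))
pin tip -10 (np.float64(-132.6), np.float64(171.3))
pin tip -13 (np.float64(-130.9), np.float64(173.5))
plate left (np.float64(-58.6), np.float64(173.0)) right (np.float64(0.1), np.float64(173.2))
collar right face (np.float64(-141.0), np.float64(154.8))
```

```bash

python3 -m inch '[[0,0,0,0,-0.5,0,-1],[0,0,0,0,-0.5,0,-1],[0,0,0,0,-0.5,0,-1],[0,0,0,0,-0.5,0,-1],[0,0,0,0,-0.5,0,-1],[0,0,0,0,-0.5,0,-1],[0,0,0,0,0,0,-1],[0,0,0,0,0,0,-1]]'
cat > st.py <<'E'
from h import *
o=arm.get_obs();_,cx,cy=frame(15.2,0)
print('F rail',(cx@o['contact_force']).round(2),(cy@o['contact_force']).round(2),o['contact_force'][2].round(2),'T',np.round(o['torque'],2))
goO((1.5,-90,0),15.2,36.9)
E
python3 st.py
python3 -m inch '[[0,0,0,0,-0.5,0,-1],[0,0,0,0,-0.5,0,-1],[0,0,0,0,-0.5,0,-1],[0,0,0,0,-0.5,0,-1],[0,0,0,0,-0.5,0,-1],[0,0,0,0,0,0,-1],[0,0,0,0,0,0,-1]]'
python3 st.py
```

```text
t: 15.25
position: [0.5188, -0.2285, 0.2244]
eef_rot: [1.574, 2.049, -0.521]
contact_force: [1.3, 0.1, -2.1]
opening: 0.15
F rail 0.26 1.28 -2.09 T [0.89 0.15 0.03]
O now rail mm [  1.5 -59.7  -0. ]
t 15.25 pos [ 0.5188 -0.2285  0.2244] F [ 1.3   0.08 -2.09] op 0.15
turn [-0.0018 -0.0031 -0.0039] shift_cm now-axes [-0.   -3.04  0.01] target-axes [ 0.01 -3.04 -0.  ]
t: 15.95
position: [0.4946, -0.235, 0.2244]
eef_rot: [1.574, 2.049, -0.522]
contact_force: [0.4, 0.2, -2.1]
opening: 0.149
F rail -0.11 0.44 -2.07 T [0.95 0.19 0.05]
O now rail mm [  1.4 -84.7  -0.1]
t 15.95 pos [ 0.4946 -0.235   0.2244] F [ 0.39  0.22 -2.07] op 0.149
turn [-0.0019 -0.0031 -0.0039] shift_cm now-axes [ 0.   -0.54  0.  ] target-axes [ 0.   -0.54  0.  ]
```

```bash

python3 -m inch '[[0,0,0,0,-0.4,0,-1],[0,0,0,0,-0.4,0,-1],[0,0,0,0,-0.2,0,-1],[0,0,0,0,0,0,-1],[0,0,0,0,0,0,-1]]'
python3 - <<'E'
from h import *
exec(open('st.py').read())
w=snap('wrist','w8');a=w['image']
im=cv2.resize(a[100:260,100:340,::-1],(720,480),interpolation=2)
cv2.imwrite('pics/w8b.png',cv2.convertScaleAbs(im,alpha=1.4))
E
```

```text
t: 16.45
position: [0.4849, -0.2376, 0.2243]
eef_rot: [1.574, 2.049, -0.522]
contact_force: [0.9, 0.9, -1.0]
opening: 0.149
F rail -0.6 1.06 -1.0 T [0.82 0.12 0.  ]
O now rail mm [  1.3 -94.7  -0.2]
t 16.45 pos [ 0.4849 -0.2376  0.2243] F [ 0.87  0.86 -1.  ] op 0.149
turn [-0.002  -0.0032 -0.0038] shift_cm now-axes [-0.01  0.46 -0.  ] target-axes [-0.01  0.46 -0.  ]
```

View pics/w8b.png

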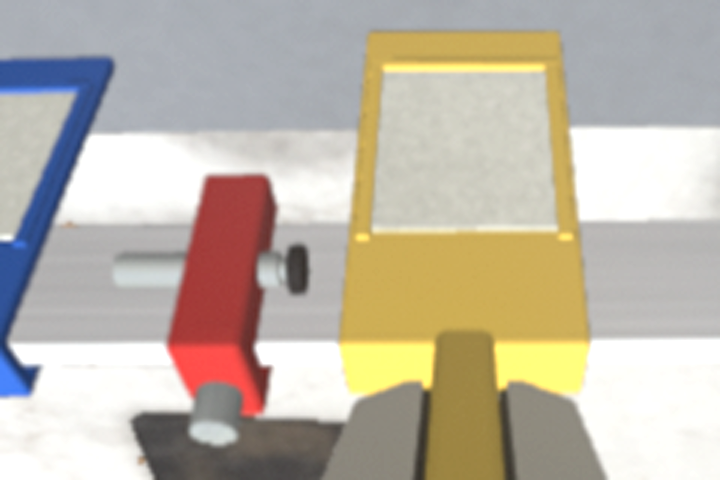

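```bash
cat > gap.py <<'E'
from h import *
import sys
w=snap('wrist',sys.argv[1]);a=w['image'].astype(int)
print('sum',a[188:193].mean(0)[150:235].sum(1).round().astype(int).tolist())
exec(open('st.py').read())
E
python3 -m inch '[[0,0,0,0,-0.3,0,-1],[0,0,0,0,-0.2,0,-1],[0,0,0,0,-0.1,0,-1],[0,0,0,0,0,0,-1],[0,0,0,0,0,0,-1]]'
python3 gap.py w9
python3 -m inch '[[0,0,0,0,-0.1,0,-1],[0,0,0,0,-0.1,0,-1],[0,0,0,0,0,0,-1],[0,0,0,0,0,0,-1]]'
python3 gap.py w10
```

```text
t: 17.0
position: [0.4791, -0.2391, 0.2243]
eef_rot: [1.574, 2.049, -0.522]
contact_force: [-0.4, -0.3, -2.6]
opening: 0.148
sum [433, 433, 432, 433, 434, 433, 433, 434, 433, 434, 434, 433, 434, 434, 433, 435, 436, 428, 377, 286, 217, 200, 203, 203, 204, 204, 203, 204, 203, 203, 206, 204, 205, 205, 204, 205, 206, 205, 205, 204, 200, 188, 173, 244, 386, 427, 429, 428, 429, 415, 373, 375, 388, 274, 166, 146, 147, 143, 126, 121, 222, 365, 394, 391, 380, 341, 326, 329, 331, 331, 331, 331, 330, 330, 331, 331, 331, 331, 331, 331, 331, 331, 332, 332, 332]
F rail -0.26 -0.69 -1.11 T [0.86 0.21 0.02]
O now rail mm [   1.3 -100.7   -0.2]
t 17.05 pos [ 0.4792 -0.2391  0.2243] F [-0.73  0.07 -1.11] op 0.147
turn [-0.002  -0.0033 -0.0038] shift_cm now-axes [-0.01  1.06 -0.  ] target-axes [-0.02  1.06  0.  ]
t: 17.45
position: [0.4771, -0.2397, 0.2243]
eef_rot: [1.574, 2.049, -0.522]
contact_force: [0.1, -0.2, -2.4]
opening: 0.142
sum [433, 432, 431, 433, 432, 433, 433, 433, 432, 433, 434, 433, 433, 433, 433, 433, 433, 432, 434, 434, 423, 360, 267, 209, 201, 203, 204, 205, 204, 205, 205, 205, 205, 205, 205, 205, 205, 206, 205, 206, 206, 205, 204, 199, 185, 177, 261, 396, 428, 428, 427, 428, 410, 366, 401, 398, 260, 156, 146, 148, 142, 123, 143, 253, 356, 343, 326, 329, 330, 329, 330, 330, 330, 330, 330, 330, 329, 330, 330, 331, 331, 331, 330, 331, 331]
F rail 0.19 -1.15 -2.23 T [ 0.85  0.14 -0.  ]
O now rail mm [   1.3 -102.8   -0.2]
t 17.5 pos [ 0.4771 -0.2397  0.2243] F [-1.06 -0.48 -2.23] op 0.148
turn [-0.0021 -0.0032 -0.0038] shift_cm now-axes [-0.01  1.27 -0.  ] target-axes [-0.02  1.27 -0.  ]
```

```bash

python3 -m inch '[[0,0,0,0.04,0,0.06,-1],[0,0,0,0,-0.1,0,-1],[0,0,0,0,-0.05,0,-1],[0,0,0,0,0,0,-1],[0,0,0,0,0,0,-1]]'
python3 gap.py w11
python3 -m inch '[[0,0,0,0,-0.1,0,-1],[0,0,0,0,0,0,-1],[0,0,0,0,0,0,-1]]'
python3 gap.py w12
```

```text
t: 18.0
position: [0.4756, -0.2401, 0.2236]
eef_rot: [1.574, 2.049, -0.522]
contact_force: [0.3, 0.4, -2.5]
opening: 0.149
sum [405, 416, 418, 418, 417, 418, 419, 417, 417, 418, 418, 418, 417, 418, 417, 418, 418, 419, 419, 419, 418, 419, 409, 353, 266, 209, 201, 204, 205, 203, 203, 204, 203, 205, 204, 204, 204, 204, 206, 205, 206, 206, 206, 206, 205, 200, 187, 179, 260, 383, 411, 410, 409, 409, 390, 350, 390, 381, 239, 145, 145, 148, 138, 123, 180, 287, 325, 330, 330, 329, 329, 329, 329, 329, 330, 330, 329, 330, 329, 330, 330, 330, 330, 330, 330]
F rail 0.32 -0.33 -1.79 T [0.89 0.16 0.06]
O now rail mm [   1.3 -104.3   -0.9]
t 18.05 pos [ 0.4757 -0.2401  0.2236] F [-0.23 -0.4  -1.79] op 0.148
turn [-0.0021 -0.0032 -0.0038] shift_cm now-axes [-0.05  1.42 -0.06] target-axes [-0.06  1.42 -0.06]
t: 18.35
position: [0.4747, -0.2403, 0.2235]
eef_rot: [1.574, 2.049, -0.522]
contact_force: [0.4, 0.2, -1.9]
opening: 0.146
sum [387, 401, 415, 418, 419, 418, 418, 418, 419, 418, 418, 418, 418, 419, 417, 418, 417, 418, 419, 419, 419, 418, 419, 414, 375, 288, 218, 201, 203, 205, 203, 206, 206, 204, 206, 206, 206, 205, 206, 207, 206, 206, 207, 207, 206, 207, 202, 192, 176, 244, 377, 412, 411, 410, 410, 398, 363, 345, 295, 193, 145, 145, 145, 133, 175, 279, 324, 330, 329, 330, 329, 330, 329, 328, 330, 330, 330, 330, 330, 329, 330, 330, 330, 330, 330]
F rail 1.3 -0.0 -1.36 T [ 0.88  0.15 -0.04]
O now rail mm [   1.3 -105.3   -0.9]
t 18.4 pos [ 0.4748 -0.2403  0.2236] F [ 0.34 -1.26 -1.36] op 0.145
turn [-0.0021 -0.0032 -0.0038] shift_cm now-axes [-0.05  1.51 -0.06] target-axes [-0.05  1.51 -0.06]
```

```bash

python3 -m inch '[[0,0,0,0,-0.1,0,-1],[0,0,0,0,0,0,-1],[0,0,0,0,0,0,-1]]'
python3 gap.py w13
python3 -m inch '[[0,0,0,0,-0.05,0,-1],[0,0,0,0,0,0,-1],[0,0,0,0,0,0,-1]]'
python3 gap.py w14
```

```text
t: 18.7
position: [0.4737, -0.2406, 0.2236]
eef_rot: [1.574, 2.049, -0.522]
contact_force: [-0.6, 0.5, -0.9]
opening: 0.147
sum [380, 382, 395, 411, 417, 419, 418, 418, 418, 418, 417, 418, 417, 418, 417, 418, 418, 418, 419, 417, 418, 418, 419, 419, 418, 398, 320, 236, 202, 202, 203, 203, 205, 205, 204, 204, 204, 204, 205, 205, 203, 205, 205, 206, 205, 205, 205, 204, 198, 182, 195, 290, 389, 410, 410, 409, 411, 380, 256, 157, 143, 146, 142, 132, 174, 278, 321, 330, 330, 328, 328, 328, 329, 329, 329, 330, 329, 329, 329, 329, 330, 329, 329, 330, 329]
F rail 0.39 0.49 -1.76 T [0.85 0.07 0.04]
O now rail mm [   1.3 -106.3   -0.9]
t 18.75 pos [ 0.4737 -0.2406  0.2235] F [ 0.58 -0.25 -1.76] op 0.148
turn [-0.0022 -0.0032 -0.0038] shift_cm now-axes [-0.05  1.62 -0.06] target-axes [-0.06  1.62 -0.06]
t: 19.05
position: [0.4733, -0.2407, 0.2236]
eef_rot: [1.574, 2.049, -0.522]
contact_force: [0.8, -0.2, -2.1]
opening: 0.147
sum [380, 381, 386, 401, 415, 418, 419, 418, 418, 418, 417, 418, 419, 418, 417, 416, 417, 418, 417, 418, 417, 418, 417, 418, 419, 414, 373, 287, 217, 202, 203, 203, 203, 203, 204, 204, 206, 204, 205, 204, 204, 206, 204, 206, 206, 206, 205, 206, 201, 191, 175, 244, 377, 411, 411, 410, 410, 392, 305, 187, 142, 145, 143, 131, 175, 277, 322, 330, 329, 329, 329, 329, 328, 329, 328, 329, 329, 330, 329, 329, 330, 329, 330, 330, 329]
F rail -0.18 0.4 -2.24 T [0.87 0.07 0.09]
O now rail mm [   1.3 -106.7   -0.9]
t 19.1 pos [ 0.4733 -0.2407  0.2236] F [ 0.34  0.28 -2.24] op 0.149
turn [-0.0021 -0.0032 -0.0038] shift_cm now-axes [-0.05  1.66 -0.06] target-axes [-0.06  1.66 -0.06]
```

```bash

python3 -m inch '[[0,0,0,0.02,-0.05,0.03,-1],[0,0,0,0.02,0,0.03,-1],[0,0,0,0,0,0,-1],[0,0,0,0,0,0,-1]]'
python3 gap.py w15
python3 -m inch '[[0,0,0,0.02,0,0.03,-1],[0,0,0,0,0,0,-1],[0,0,0,0,0,0,-1]]'
python3 gap.py w16
```

```text
t: 19.5
position: [0.4732, -0.2407, 0.2233]
eef_rot: [1.573, 2.049, -0.521]
contact_force: [-1.4, 3.3, 4.8]
opening: 0.147
sum [380, 380, 385, 396, 408, 410, 410, 410, 409, 410, 409, 410, 410, 412, 411, 410, 411, 411, 410, 410, 411, 410, 411, 410, 411, 409, 378, 292, 219, 201, 204, 203, 204, 203, 205, 205, 203, 205, 205, 205, 205, 205, 206, 207, 205, 206, 204, 205, 200, 192, 178, 240, 369, 404, 403, 402, 403, 388, 304, 188, 141, 144, 142, 131, 174, 274, 320, 328, 328, 328, 328, 330, 328, 328, 329, 328, 329, 328, 329, 329, 328, 328, 328, 329, 329]
F rail -2.92 -0.34 5.72 T [ 0.39  0.01 -0.08]
O now rail mm [   1.3 -106.8   -1.1]
t 19.55 pos [ 0.4732 -0.2407  0.2233] F [-1.09  2.73  5.72] op 0.145
turn [-0.0012 -0.0025 -0.0038] shift_cm now-axes [-0.07  1.67 -0.08] target-axes [-0.08  1.67 -0.08]
t: 19.85
position: [0.4732, -0.2406, 0.2233]
eef_rot: [1.573, 2.048, -0.521]
contact_force: [-2.1, 5.2, 9.9]
opening: 0.147
sum [380, 381, 386, 397, 405, 407, 407, 408, 407, 408, 408, 409, 409, 409, 409, 408, 409, 408, 408, 408, 408, 409, 408, 409, 409, 405, 366, 281, 215, 200, 203, 203, 204, 204, 205, 204, 205, 205, 205, 205, 205, 204, 204, 205, 206, 206, 205, 206, 202, 193, 177, 240, 368, 402, 402, 402, 401, 383, 295, 181, 142, 144, 141, 131, 174, 276, 320, 329, 328, 328, 328, 327, 328, 326, 328, 328, 328, 328, 328, 328, 328, 328, 329, 328, 329]
F rail -5.82 -1.66 8.76 T [ 0.17  0.15 -0.12]
O now rail mm [   1.2 -106.8   -1.2]
t 19.9 pos [ 0.4732 -0.2406  0.2233] F [-3.13  5.18  8.76] op 0.147
turn [-0.001  -0.002  -0.0039] shift_cm now-axes [-0.07  1.67 -0.08] target-axes [-0.08  1.67 -0.08]
```

```bash

python3 -m inch '[[0,0,0,-0.03,0,-0.04,-1],[0,0,0,0,0,0,-1],[0,0,0,0,0,0,-1]]' 10
python3 st.py
python3 -m inch '[[0,0,0,0,0,0,-0.66],[0,0,0,0,0,0,-0.62],[0,0,0,0,0,0,-0.58],[0,0,0,0,0,0,-0.5],[0,0,0,0,0,0,-0.4],[0,0,0,0,0,0,-0.3],[0,0,0,0,0,0,-0.3],[0,0,0,0,0,0,-0.3]]'
python3 gap.py w17
```

```text
t: 20.2
position: [0.4732, -0.2407, 0.2232]
eef_rot: [1.574, 2.049, -0.521]
contact_force: [0.3, 4.4, 6.0]
opening: 0.151
F rail -4.13 1.41 6.03 T [ 0.44 -0.05  0.13]
O now rail mm [   1.2 -106.8   -1.2]
t 20.2 pos [ 0.4732 -0.2407  0.2232] F [0.27 4.36 6.03] op 0.151
turn [-0.0012 -0.003  -0.0037] shift_cm now-axes [-0.07  1.67 -0.08] target-axes [-0.08  1.67 -0.08]
t: 21.0
position: [0.4729, -0.2409, 0.223]
eef_rot: [1.574, 2.049, -0.522]
contact_force: [-0.5, -1.0, -0.7]
opening: 0.351
sum [388, 388, 390, 398, 408, 412, 413, 411, 411, 412, 411, 411, 412, 411, 412, 411, 411, 411, 412, 410, 410, 411, 411, 410, 411, 412, 398, 334, 252, 209, 206, 207, 207, 208, 209, 209, 209, 209, 210, 209, 210, 209, 209, 211, 209, 209, 210, 210, 208, 203, 190, 194, 278, 380, 403, 401, 402, 404, 374, 250, 154, 142, 146, 139, 125, 163, 257, 307, 316, 316, 315, 315, 316, 316, 316, 315, 316, 316, 316, 316, 316, 315, 316, 316, 317]
F rail 0.24 0.87 0.21 T [ 0.55  0.02 -0.01]
O now rail mm [   1.3 -107.2   -1.5]
t 21.05 pos [ 0.4729 -0.2409  0.223 ] F [ 0.91 -0.    0.21] op 0.35
turn [-0.002  -0.0032 -0.0038] shift_cm now-axes [-0.08  1.71 -0.11] target-axes [-0.09  1.71 -0.11]
```

```bash

python3 -m inch '[[0,0,0,0,0,-0.5,-0.3],[0,0,0,0,0,-1,-0.3],[0,0,0,0,0,-2,-0.3],[0,0,0,0,0,-3,-0.3],[0,0,0,0,0,-3,-0.3],[0,0,0,0,0,0,-0.3],[0,0,0,0,0,0,-0.3],[0,0,0,0,0,0,-0.3]]'
python3 - <<'E'
from h import *
exec(open('st.py').read())
w=snap('wrist','w18');s=snap('scene','s18')
im=np.hstack([cv2.resize(w['image'][100:280,150:350,::-1],(500,450),interpolation=2),cv2.resize(s['image'][80:215,150:240,::-1],(300,450),interpolation=2)])
cv2.imwrite('pics/c18.png',cv2.convertScaleAbs(im,alpha=1.4))
E
```

```text
t: 21.85
position: [0.4577, -0.1865, 0.2987]
eef_rot: [1.575, 2.049, -0.523]
contact_force: [0.1, 0.8, 0.3]
opening: 0.351
F rail -0.75 0.27 0.28 T [0.54 0.08 0.05]
O now rail mm [ -55.1 -107.6   74.2]
t 21.85 pos [ 0.4577 -0.1865  0.2987] F [0.07 0.79 0.28] op 0.351
turn [-0.003  -0.0032 -0.0037] shift_cm now-axes [-0.08  1.78  9.33] target-axes [-0.05  1.75  9.33]
```

View pics/c18.png

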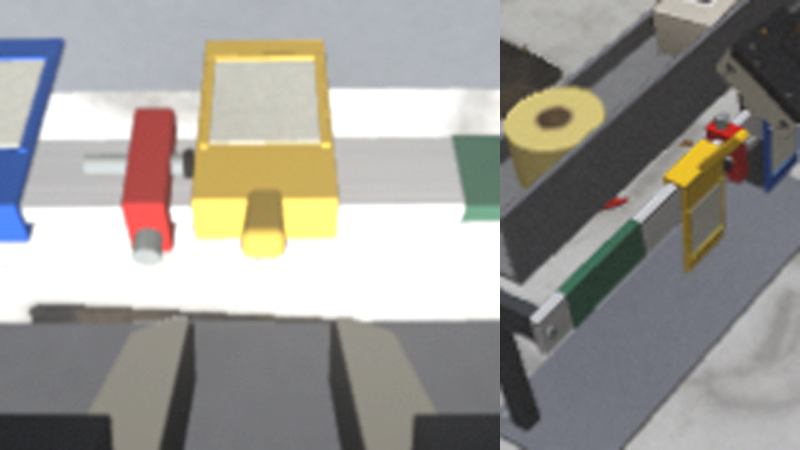

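```bash
python3 - <<'E'
from h import *
o=arm.get_obs()
w=snap('wrist','w19');a=w['image'].astype(int)
for n in ('w18','w19'):
    a=load(n)['image'].astype(int);print(a[164:167].mean(0)[195:240].sum(1).round().astype(int).tolist())
_,cx,cy=frame(15.2,0)
def atx(uv,x):
    o,v=ray(w,uv);p=o+v*(x/1e3-(o-RA)@cx)/(v@cx);return ((p-RA)@cy*1e3).round(1),(p[2]*1e3).round(1)
b=a[164:167].mean(0).sum(1)
np.set_printoptions(linewidth=200)
for u in (219.5,223.5,227,228): print(u,atx((u,165),-10))
E
```

```text
[456, 457, 457, 459, 443, 365, 266, 227, 227, 229, 228, 230, 229, 229, 229, 230, 229, 230, 227, 231, 227, 212, 238, 344, 432, 450, 450, 416, 262, 165, 160, 156, 206, 305, 332, 333, 331, 331, 333, 333, 332, 332, 333, 333, 332]
[449, 450, 449, 451, 440, 379, 279, 229, 228, 229, 228, 229, 231, 229, 229, 227, 230, 229, 229, 230, 229, 218, 228, 322, 421, 443, 444, 412, 273, 172, 163, 155, 201, 305, 333, 333, 332, 332, 332, 331, 332, 332, 332, 333, 332]
219.5 (np.float64(-145.1), np.float64(170.6))
223.5 (np.float64(-140.8), np.float64(170.6))
227 (np.float64(-137.1), np.float64(170.6))
228 (np.float64(-136.1), np.float64(170.6))
```

```bash
python3 -c "
from h import *
print(arm.close_job())"
```

```text
the job is handed in; nothing more can be done
None
```

The yellow carrier is hanging hooked on the rail with its side against the red collar's pin, and I handed the job in at about 22 s. No verdict is reported, so what follows comes from my own checks.

**What I did:** I lifted the carrier out of the stand by its tab and hooked it on the near part of the green stretch, about 25 mm from the middle. It seated with about 11 N of upward force on the wrist. I then slid it about 107 mm along the rail, pressed it down lightly, let go and backed away along the tab.

**Last checks:**
- **Pin contact:** the last wrist pictures show the black pin head touching the carrier's side. The visible pin is about 1.5 mm shorter than before contact, so it is inside its 3 mm spring travel. The 0.3 N spring force is too small to see in the wrist noise of about 1 N, so I judged contact from the pictures alone.
- **Collar:** force along the rail never exceeded about 3 N, against the 7 N it takes to slip the collar. I did not measure the collar's position itself.
- **Gripper:** it is clear of everything, with forces near zero.
- **Other objects:** the path kept clear of the blue carrier, the stapler and the tape roll. I did not measure their positions again at the end.

**What disagreed:** the carrier swung about 2° in the 20 N grip after lifting, so I raised the grip to 50 N and turned the tool to straighten it. Different camera fits of the carrier in the hand disagreed by 3 to 9 mm in depth, so I used contact forces for the final 1 to 2 mm of sideways centring and for the seating height.

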